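Hook the cup hanger arm into the slotted stand

TASK

Fit the loose cup hanger arm to the slotted stand: bring its two hook tabs into the upper two of the three slots, feeling gently for the slots because the strip may sit a little off centre, push it in until its back is flush with the strip, and only then press it firmly down past the stiff catch until it is fully home. Never push with more than about 2.5 kg of force, do not disturb the salt shaker, garlic or mug, and leave the arm hanging there on its own.

Things in the scene. Friction and masses are not known exactly. Their poses are not given: they have to be found in the camera images.
- hanger: Loose steel cup hanger arm, 0.3 kg (+-25 %), standing in fitting attitude. Origin: underside, below the grip lug; z up, +x to spine and tabs. Arm 16 mm wide, 14 high, x -62 to 67 mm; cross bar 90 mm long with turned-up ends at x = -58; black upright grip lug 36 mm along x, 16 thick (y), z 14 to 52; spine x 51 to 67, 16 wide, 100 high, from whose back two hook tabs stick out.
- heel (a point): Point on the hanger arm: lower edge of the spine's back face, mid width (x = 67, y = 0, z = 0 mm of the hanger); axes as the hanger's.
- tab (a point): Point on the hanger arm: root of the lower hook tab, at the spine's back face, on the underside of its neck, 28 mm above the heel; axes as the hanger's. The upper tab is the same, 55 mm higher. A tab is 6 mm wide (y) and sticks out 11 mm in +x: a neck 8 mm high, and from 5.5 mm behind the spine a hook that reaches 10 mm below the neck's underside.
- stand: Fixed dark steel stand, 210 mm high, holding an upright bright steel slotted strip 50 mm wide, 4 mm thick, between guide rails that stand 4 mm proud of it. Origin: on the worktop, mid width, in the plane of the strip's front face; z up, +x into the strip, away from the side the arm is fitted from. Three slots, 7.5 mm wide, 24 high, lower edges at z = 40, 95, 150 mm; hollow behind.
- seat (a point): Point on the stand's middle line, in the strip's front plane, 67 mm above the worktop; axes as the stand's. Fully home, the heel lies here at x = 0, z = 0, y = the strip's shift: the strip sits up to 10 mm to either side of the middle, differs each time, is not reported, and stays put under load. The tabs go straight in with the heel about 13 mm (10 to 16) above this.
- catch (a joint): Stiff friction catch hidden behind the middle slot, in m: 0 = up, about 0.010 when the arm is fully home. The lower hook drives it down; it resists with about 8 N and stays where pushed; the arm's weight alone does not move it. Fully home, the necks meet the slots' lower edges and the resistance rises steeply.
- salt: Glass salt shaker, 44 x 44 x 90 mm, bystander; origin at the centre of its underside.
- garlic: Garlic bulb, about 55 mm, bystander; origin at the centre of its underside.
- mug: Plain cream mug, 84 x 123 x 91 mm, just behind the work, bystander; origin at its underside.

How it is judged:
By the outcome, as a careful person would: the job done as asked, in the order asked, and still so for the second after the job is handed in, with the robot touching nothing.
It also fails if it takes over 72 s, if anything falls off the work surface, if the arm or the gripper's body presses on something with over 40 N, if the wrist force passes 120 N, or if a joint passes its speed limit or range.

ROBOT

A 6-joint arm with a two-finger parallel gripper is mounted at the origin on a cart in front of the work surface, level with it; the furniture and walls round the work are solid. World frame = base frame: x ahead of the robot, y to its left, z up, the work surface at z = 0. Lengths are in mm, angles in rad, forces in N, time in s.
With the tool pointing down it reaches from about 400 to 925 mm from the base axis. Payload 12.5 kg.
Tool frame: the origin (TCP) lies at the very end of the fingers, on their centre line; the grasp point (between the pads) lies 19 mm behind it; z points along the fingers, x is the direction in which the jaws open and shut, and the axes are right-handed (so a half turn about z gives the same grasp; the last joint's range is limited). The gripper opens to 95 mm and grips with 3 to 60 N. Pads are 20 mm wide; open, the fingers measure 119 mm over their backs; the gripper's body (75 mm by 180 mm) begins 59 mm behind the grasp point.
Start: joints at [-1.253, 0.491, 1.559, -0, 1.092, -0.106], TCP at [257.041, -569.716, 214.661] pointing down, gripper open.
Joint ranges: [-3.1, 3.1], [-0.84, 2.19], [0.05, 2.79], [-1.13, 4.28], [0.06, 2.93], [-2.69, 2.69]. Speed limits (rad/s): [2.22, 2.22, 2.79, 3.14, 3.14, 3.14].

INTERFACE

Orientations are given as [roll, pitch, yaw] about the fixed x, y, z axes, in that order (R = Rz(yaw) Ry(pitch) Rx(roll)).
In Python, from cell import env gives the robot as it stands.
- The arm moves only by the tool arm_command, never from a script. Its argument "motion" is one flat list of numbers, 7 for each row, row after row: the opening, from -1 (shut) to 1 (fully open), then the shift along the tool's x, y, z in mm, then the turn, a rotation vector about the tool's x, y, z in degrees. In form: [fingers, dx, dy, dz, rx, ry, rz, fingers, dx, dy, dz, rx, ry, rz, ...]. A call has 1 to 20 rows; each row is the pose to reach, as a shift and turn from the pose commanded when the call began, along the tool's axes at that moment; what a row does not reach only later rows make up. A row lasts 1/10 s, in which the tool goes at most 50 mm and 8.59 degrees, less where a joint would pass 70% of its speed; a pose out of reach is approached as far as the arm can. A call with a gripper value outside its range is refused whole. The fingers move at their own pace and stop on an object; the grip force is fixed at half the most. Time passes only in rows, so rows that repeat a pose let the fingers close. It gives the time, the measured TCP pose, the force and the opening at its end, in the units of the state.
- env.state(): the state, without advancing time (a new reading comes with each control period).
- env.read_camera(name): name is "side" or "top"; returns (picture, depth): 384x512x3 uint8, red, green, blue; 384x512 float32, mm along the optical axis (not along the pixel's ray), 0 where there is no reading.
- env.calibration(name): a dict with "fx", "fy", "cx", "cy" (pixels), "distortion" ([k1, k2, p1, p2, k3] as OpenCV has them; the pictures are not rectified), "cam_to_world" (4x4, takes a point from camera to world coordinates). Camera axes: x right, y down, z forward; pixel columns grow to the right and rows downward; lengths in mm; the calibration is good to about 2 mm. A picture is of the moment at which its call begins. calibration takes no time and is no camera call.
- env.job_done(): hands the job in, once; it reports no verdict.
Trained networks look in the newest picture that a camera, given by its name, has taken for a name from the list of things; names that differ only in an ending like _2 or _b are one class to them, and where a whole thing is asked for, a point or a joint stands for the part that bears it (a point fixed in the world has none). Each returns a list of dicts, best first, with "confidence" (0 to 1); they miss things now and then, are a little off and sometimes report something else, mostly with a low value. They report only what shows in the picture. A call takes as long as a camera call.
- env.recognise(camera, label): "location" ([column, row] in pixels, amid what is visible of it).
- env.silhouettes(camera, label): "region" (384x512 bool, what is visible of it) and "location" ([column, row] in pixels, amid what is visible of it).
- env.spot_point(camera, label): "location" ([column, row] in pixels: a listed point, or the origin of a listed thing).
The state is a dict: "t": time; "joints": joint angles; "qvel": joint speeds; "tau": joint torques, N m; "eef_pos": TCP position; "tcp_rot": TCP orientation; "ft_force": force on the tool from outside, world axes, zero at the start; "moment": the same for the moment, N m; "opening": opening from 0.0 (shut) to 1.0 (fully open).
Only numpy, scipy, OpenCV 4.12 (cv2) and the standard library are available. Lean on these libraries where they do the work, as an engineer would, in place of code of your own. Each camera call takes 0.05 s, during which the arm holds its last target.

## Working session

There is one attempt and no reset: what is moved stays moved. The work goes in short steps, Python scripts to look and compute and a tool call to move; the robot and the scene stay as the last step left them, time stands still between calls to the robot, and variables do not carry over. Pictures are saved under pics/ and viewed, and the job is handed in when it is done.

Besides the shell and the picture viewer there is one more tool, called after "Call:" by a JSON object that holds its "fn" and its "kwargs". arm_command: Moves the arm, as the interface text tells. Its arguments: {"type":"object","properties":{"motion":{"type":"array","items":{"type":"number"}}},"required":["motion"]}

```bash
mkdir -p pics; ls; cat > h.py <<'E'
import numpy as np, cv2
from cell import env
def px2w(cam,uv,depth):
    c=env.calibration(cam);K=np.array([[c['fx'],0,c['cx']],[0,c['fy'],c['cy']],[0,0,1]])
    p=cv2.undistortPoints(np.array(uv,float).reshape(-1,1,2),K,np.array(c['distortion'])).reshape(-1,2)
    d=np.atleast_1d(depth).astype(float)
    P=np.c_[p*d[:,None],d]
    T=np.array(c['cam_to_world']);return P@T[:3,:3].T+T[:3,3]
def cloud(cam,depth,mask=None):
    if mask is None: mask=np.ones(depth.shape,bool)
    v,u=np.nonzero(mask&(depth>0)); return px2w(cam,np.c_[u,v],depth[v,u]),np.c_[u,v]
def w2px(cam,P):
    c=env.calibration(cam);K=np.array([[c['fx'],0,c['cx']],[0,c['fy'],c['cy']],[0,0,1]])
    T=np.linalg.inv(np.array(c['cam_to_world']))
    r,_=cv2.Rodrigues(T[:3,:3]);return cv2.projectPoints(np.array(P,float).reshape(-1,3),r,T[:3,3],K,np.array(c['distortion']))[0].reshape(-1,2)
E
python3 - <<'E'
from h import *
np.set_printoptions(precision=2,suppress=True)
print(env.state())
for n in('side','top'):
    p,d=env.read_camera(n);cv2.imwrite(f'pics/{n}0.png',p[...,::-1]);np.save(f'{n}0.npy',d)
    print(n,env.calibration(n))
    for l in('hanger','stand','salt','garlic','mug'):
        s=env.silhouettes(n,l)
        for r in s[:2]:
            print(l,r['confidence'],r['location'],r['region'].sum())
        if s:
            np.save(f'm_{n}_{l}.npy',s[0]['region'])
            P,_=cloud(n,d,s[0]['region']);print(np.percentile(P,[2,50,98],axis=0))
    for l in('hanger','heel','tab','seat','stand'):
        s=env.spot_point(n,l)
        for r in s[:2]: print('pt',l,r['confidence'],r['location'])
E
```

```text
pics
{'t': 0.0, 'joints': array([-1.25,  0.49,  1.56, -0.  ,  1.09, -0.11]), 'qvel': array([-0.,  0., -0.,  0., -0., -0.]), 'tau': array([ -0.  , -61.27, -25.82,   0.07,   0.05,  -0.  ]), 'eef_pos': array([ 256.96, -569.47,  214.04]), 'tcp_rot': array([-3.14,  0.  , -1.15]), 'ft_force': array([ 0.32,  0.34, -0.41]), 'moment': array([-0.  ,  0.06, -0.  ]), 'opening': 1.0000961772177184}
side {'fx': 388.018094054168, 'fy': 388.018094054168, 'cx': 254.67751437792003, 'cy': 193.92369567507512, 'distortion': array([-0.05,  0.  ,  0.  ,  0.  ,  0.  ]), 'cam_to_world': array([[ -0.97,  -0.11,   0.23, 286.19],
       [ -0.25,   0.41,  -0.88, 486.39],
       [  0.  ,  -0.91,  -0.42, 444.74],
       [  0.  ,   0.  ,   0.  ,   1.  ]])}
hanger 0.91 [287.2, 215.8] 541
[[ 372.3  -378.35    3.06]
 [ 419.27 -305.12   25.02]
 [ 451.99 -257.87   97.88]]
stand 0.76 [234.5, 194.7] 3585
[[ 473.54 -220.3     7.91]
 [ 501.88 -180.11  116.96]
 [ 540.97 -156.64  211.18]]
salt 0.67 [202.3, 200.0] 517
[[ 595.89 -300.79    6.43]
 [ 610.65 -285.43   46.96]
 [ 630.67 -278.66   88.77]]
garlic 0.59 [282.9, 268.6] 6
[... 757 characters left out ...]

 [ 421.16 -311.85   21.86]
 [ 453.77 -259.72  100.87]]
stand 0.9 [224.1, 198.7] 1610
[[ 469.2  -234.9     0.61]
 [ 499.63 -196.41  208.96]
 [ 539.2  -157.46  212.17]]
salt 0.78 [269.7, 162.6] 364
[[ 593.64 -317.61   18.92]
 [ 606.25 -297.63   75.16]
 [ 628.01 -281.12   89.58]]
garlic 0.88 [176.1, 265.1] 441
[[ 363.22 -116.21   22.65]
 [ 384.95  -95.33   36.29]
 [ 410.59  -71.63   49.76]]
mug 0.75 [332.1, 159.4] 1794
[[ 554.43 -481.39   -0.46]
 [ 617.54 -448.41   39.52]
 [ 655.9  -394.91   91.01]]
pt hanger 0.94 [280.5, 247.9]
pt heel 0.79 [308.2, 243.4]
pt heel 0.23 [218.6, 212.2]
pt tab 0.6 [312.5, 243.1]
pt seat 0.66 [218.1, 210.6]
pt stand 0.92 [219.8, 216.7]
pt stand 0.74 [267.2, 165.3]
```

```bash
python3 - <<'E'
import cv2
for n in('side','top'):
    i=cv2.imread(f'pics/{n}0.png'); c=i[120:300,140:360]
    cv2.imwrite(f'pics/{n}0c.png',cv2.resize(c,None,fx=3.3,fy=3.3,interpolation=cv2.INTER_CUBIC))
E
```

```text
(no output)
```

View pics/side0c.png

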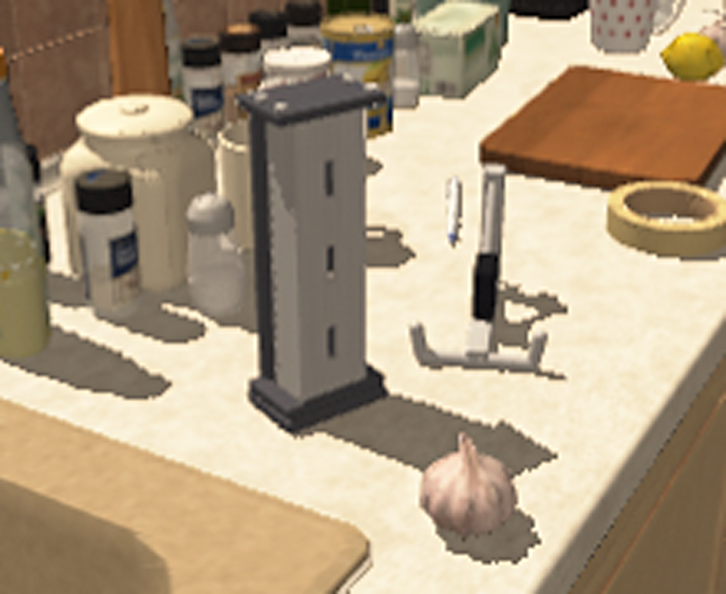

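View pics/top0c.png

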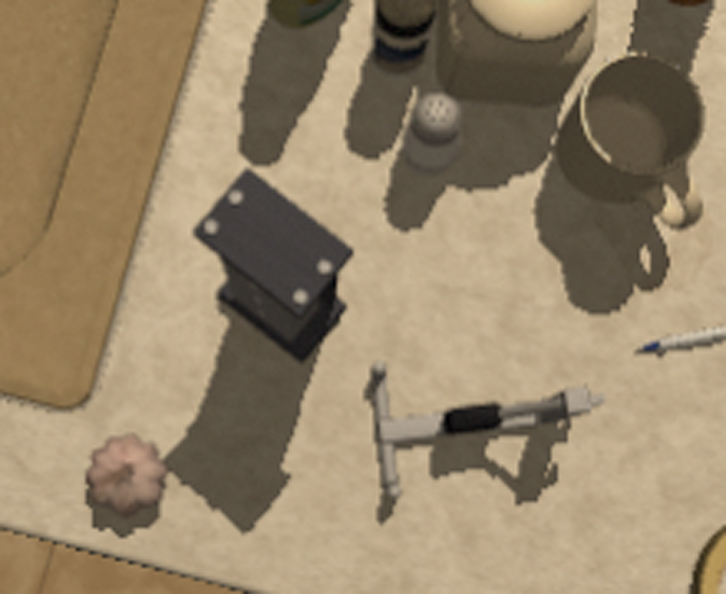

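View pics/side0.png

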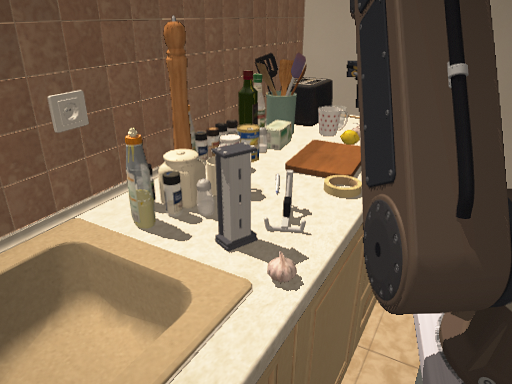

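The side picture shows the stand with three slots at about (240,174), (241,198) and (240,223). The hanger is at (287,216) with its spine pointing away from the camera. In the top picture the lug is at about (283,246) and the spine tip at (320,242). Next I'll fit both poses.

```bash
python3 - <<'E'
from h import *
np.set_printoptions(precision=1,suppress=True)
d=np.load('side0.npy');m=np.load('m_side_stand.npy')
P,uv=cloud('side',d,m)
q=P[(P[:,2]>35)&(P[:,2]<195)]
# vertical plane ransac
rng=np.random.default_rng(0);best=None
for thr in(2.5,):
  for _ in range(800):
    a,b=q[rng.choice(len(q),2)][:, :2];t=b-a
    if np.linalg.norm(t)<15: continue
    n=np.array([-t[1],t[0]])/np.linalg.norm(t);r=abs((q[:,:2]-a)@n)
    k=(r<thr).sum()
    if best is None or k>best[0]: best=(k,n,a)
k,n,a=best
for _ in range(5):
    I=q[abs((q[:,:2]-a)@n)<2.5];a=I[:,:2].mean(0);n=np.linalg.svd(I[:,:2]-a)[2][1]
if n[0]<0:n=-n
print('stand plane',k,len(q),'n',n,'yaw',np.degrees(np.arctan2(n[1],n[0])),'pt',a)
t=np.array([-n[1],n[0]]);s=(q[:,:2]-a)@t;x=(q[:,:2]-a)@n
print('y',np.percentile(I[:,:2]@t-a@t,[0,1,5,50,95,99,100]))
for lo in range(-40,45,5):
    z=(s>=lo)&(s<lo+5)
    if z.sum()>5: print(lo,z.sum(),np.percentile(x[z],[10,50,90]))
top=P[P[:,2]>203]
print('top',np.c_[(top[:,:2]-a)@n,(top[:,:2]-a)@t].min(0),np.c_[(top[:,:2]-a)@n,(top[:,:2]-a)@t].max(0))
d2=np.load('top0.npy');m2=np.load('m_top_stand.npy');T,_=cloud('top',d2,m2)
tp=T[T[:,2]>203];r=cv2.minAreaRect(tp[:,:2].astype(np.float32));print('topcam plate',r,np.median(tp[:,2]))
L=np.c_[(tp[:,:2]-a)@n,(tp[:,:2]-a)@t];print(np.percentile(L,[1,99],axis=0))
# hanger
for cam,dd in(('top',d2),('side',d)):
    mm=np.load(f'm_{cam}_hanger.npy');H,_=cloud(cam,dd,mm)
    for lo,hi in((4,20),(20,35),(35,58),(85,106)):
        h=H[(H[:,2]>lo)&(H[:,2]<hi)]
        if len(h): print(cam,lo,hi,len(h),h.mean(0),np.percentile(h,[3,97],axis=0).ravel())
    print(cam,'z',np.percentile(H[:,2],[1,99]))
for cam,lab,uv,z in(('top','hanger',[280.5,247.9],0),('top','heel',[308.2,243.4],0),('top','tab',[312.5,243.1],28),('top','stand',[219.8,216.7],0),('top','seat',[218.1,210.6],67),('side','hanger',[286,219.2],0),('side','heel',[287,205.4],0),('side','tab',[286.5,198.4],28),('side','seat',[241.4,217.6],67),('side','stand',[242.1,244.7],0)):
    A=px2w(cam,[uv],[100])[0];B=px2w(cam,[uv],[1000])[0];print(cam,lab,A+(B-A)*(z-A[2])/(B[2]-A[2]))
for v in([240,174],[240.6,198],[240.3,223]):
    A=px2w('side',[v],[100])[0];B=px2w('side',[v],[1000])[0];l=((a-A[:2])@n)/((B-A)[:2]@n);X=A+l*(B-A);print('slot',X,'y',(X[:2]-a)@t)
E
```

```text
stand plane 1492 2441 n [ 0.8 -0.6] yaw -38.710784798843406 pt [ 492.2 -181.5]
y [-27.6 -26.2 -23.7   0.7  23.2  24.5  25.5]
-30 70 [-0.8  0.4 36.2]
-25 167 [-1.1  0.  34.8]
-20 146 [-1.2  0.   1.2]
-15 136 [-1.4  0.1  1.3]
-10 167 [-1.5  0.1  1.9]
-5 115 [-1.1  0.2  1.8]
0 114 [-1.2  0.1  1.1]
5 156 [-1.3 -0.2  1. ]
10 152 [-1.5 -0.5  1.1]
15 171 [-1.4  0.   1.3]
20 806 [ 0.2 15.3 35.9]
25 240 [20.5 36.7 40.9]
top [ -5.8 -38. ] [41.8 37.6]
topcam plate ((505.3654479980469, -195.55291748046875), (76.35245513916016, 48.14878463745117), 51.36454772949219) 209.74106698341387
[[ -4.8 -40.4]
 [ 42.2  33.9]]
top 4 20 316 [ 417.7 -290.6   12.1] [ 384.1 -372.8    5.8  449.2 -259.8   17. ]
top 20 35 45 [ 418.7 -283.1   28.4] [ 371.7 -375.2   22.7  460.5 -259.1   32.7]
top 35 58 151 [ 421.1 -329.1   50.7] [ 413.6 -376.5   39.4  428.9 -306.5   57.2]
top 85 106 89 [ 427.1 -381.6   96.3] [ 420.1 -397.    86.1  434.6 -370.5  102.1]
top z [ -1.4 101.3]
side 4 20 229 [ 411.  -273.4   11.3] [ 373.8 -309.5    4.6  451.6 -257.9   18.3]
side 20 35 64 [ 410.  -300.2   26.6] [ 370.4 -379.    20.1  454.3 -256.9   33.6]
side 35 58 124 [ 420.4 -327.2   47.8] [ 412.1 -376.5   36.5  432.4 -303.9   56.2]
side 85 106 45 [ 426.9 -373.9   93.4] [ 421.  -378.2   85.7  433.5 -368.4  101. ]
side z [ 2.4 99.9]
top hanger [ 419.3 -323.4    0. ]
top heel [ 428.9 -388.4    0. ]
top tab [ 427.4 -392.9   28. ]
top stand [ 493.  -183.9    0. ]
top seat [ 496.5 -182.7   67. ]
side hanger [ 419.4 -318.5    0. ]
side heel [ 430.4 -391.4    0. ]
side tab [ 429.6 -374.    28. ]
side seat [ 488.4 -180.3   67. ]
side stand [ 488.6 -183.5    0. ]
slot [ 491.  -183.1  161.4] y -1.943124606097573
slot [ 490.5 -183.6  109.5] y -2.5959717312501915
slot [ 491.5 -182.3   52.9] y -0.9981106903422418
```

```bash
python3 - <<'E'
from h import *
np.set_printoptions(precision=1,suppress=True)
im=cv2.imread('pics/top0.png');d=np.load('top0.npy');m=np.load('m_top_hanger.npy')
P,uv=cloud('top',d,m);g=im[uv[:,1],uv[:,0]].max(1)
lt=P[(P[:,2]>44)&(P[:,2]<60)&(g<70)];r=cv2.minAreaRect(lt[:,:2].astype(np.float32));print('lug',len(lt),r,lt.mean(0))
st=P[(P[:,2]>90)];print('spine',len(st),cv2.minAreaRect(st[:,:2].astype(np.float32)),st.mean(0))
ar=P[(P[:,2]>5)&(P[:,2]<18)]
# crossbar: fit by direction
mdl=cv2.minAreaRect(ar[:,:2].astype(np.float32));print(mdl)
bar=ar[ar[:,1]>-275];c=bar.mean(0);v=np.linalg.svd(bar[:,:2]-c[:2])[2][0];print('bar',c,v,np.degrees(np.arctan2(v[1],v[0])),np.ptp((bar[:,:2]-c[:2])@v))
# render check: project hanger model for pose fit by IoU on both masks
from scipy.optimize import minimize
boxes=[(-62,67,-8,8,0,14),(-18,18,-8,8,14,52),(51,67,-8,8,0,100),(-65,-51,-45,45,0,14),(67,78,-3,3,28,36),(67,78,-3,3,83,91)]
def render(cam,p):
    x,y,w=p;M=np.zeros((384*3,512*3),np.uint8)
    for b in boxes:
        C=np.array([[X,Y,Z] for X in b[:2] for Y in b[2:4] for Z in b[4:]],float)
        c,s=np.cos(w),np.sin(w);W=np.c_[x+c*C[:,0]-s*C[:,1],y+s*C[:,0]+c*C[:,1],C[:,2]]
        u=w2px(cam,W)*3+1;cv2.fillConvexPoly(M,cv2.convexHull(np.round(u).astype(np.int32)),1)
    return M
ms={c:cv2.resize(np.load(f'm_{c}_hanger.npy').astype(np.uint8),None,fx=3,fy=3,interpolation=cv2.INTER_NEAREST) for c in('top','side')}
def cost(p,cams):
    o=0
    for c in cams:
        M=render(c,p);o-=(M&ms[c]).sum()/(M|ms[c]).sum()
    return o/len(cams)
for cams in(('top',),('side',),('top','side')):
    b=None
    for w0 in(-85,-80,-76):
        q=minimize(cost,[420,-322,np.radians(w0)],args=(cams,),method='Nelder-Mead',options=dict(initial_simplex=[[420,-322,np.radians(w0)],[424,-322,np.radians(w0)],[420,-318,np.radians(w0)],[420,-322,np.radians(w0+4)]],maxiter=120))
        if b is None or q.fun<b.fun:b=q
    print(cams,b.x[:2],np.degrees(b.x[2]),b.fun)
E
```

```text
lug 105 ((422.1033935546875, -344.0836181640625), (13.33204174041748, 76.27962493896484), 5.892056941986084) [ 419.9 -326.8   51.6]
spine 75 ((427.08123779296875, -385.621337890625), (25.74315643310547, 14.681205749511719), 86.97198486328125) [ 427.4 -382.9   98. ]
((433.5207824707031, -314.75836181640625), (74.76422119140625, 131.0399627685547), 19.528947830200195)
bar [ 416.6 -266.5   10.5] [-1.  -0.1] -174.3484667103678 76.87998671177806
('top',) [ 421.2 -324.3] -83.9251039765231 -0.8575446491351427Traceback (most recent call last):
  File "<stdin>", line 30, in <module>
    res = _minimize_neldermead(fun, x0, args, callback, bounds=bounds,
                               **options)
    fsim[j] = func(sim[j])
              ~~~~^^^^^^^^
    fx = function(np.copy(x), *(wrapper_args + args))
  File "<stdin>", line 25, in cost
  File "<stdin>", line 19, in render
  File "h.py", line 13, in w2px
    c=env.calibration(cam);K=np.array([[c['fx'],0,c['cx']],[0,c['fy'],c['cy']],[0,0,1]])
ValueError: time passes only in moves, steps and waits
```

```bash
cat >> h.py <<'E'
from scipy.spatial.transform import Rotation as Ro
def Rt(s): return Ro.from_euler('xyz',s['tcp_rot'])
def go(target,yaw_deg,s=None):
    s=s or env.state();R=Rt(s);G=Ro.from_euler('xyz',[np.pi,0,np.radians(yaw_deg)])
    print('delta tool',np.round(R.inv().apply(np.array(target)-s['eef_pos']),1),'rotvec deg',np.round(np.degrees((R.inv()*G).as_rotvec()),1))
E
python3 - <<'E'
from h import *
s=env.state();print(s['t'],np.degrees(s['tcp_rot']));go([420.5,-323.5,150],6)
E
```

```text
1.1 [ 1.79999559e+02 -4.85885702e-03 -6.57185364e+01]
delta tool [-157.2 -250.3   64.7] rotvec deg [  0.   -0.  -71.7]
```

Call:
{"fn": "arm_command", "kwargs": {"motion": [1,-157.2,-250.3,64,0,0,-71.7,1,-157.2,-250.3,64,0,0,-71.7,1,-157.2,-250.3,64,0,0,-71.7,1,-157.2,-250.3,64,0,0,-71.7,1,-157.2,-250.3,64,0,0,-71.7,1,-157.2,-250.3,64,0,0,-71.7,1,-157.2,-250.3,64,0,0,-71.7,1,-157.2,-250.3,64,0,0,-71.7,1,-157.2,-250.3,64,0,0,-71.7,1,-157.2,-250.3,64,0,0,-71.7,1,-157.2,-250.3,64,0,0,-71.7,1,-157.2,-250.3,64,0,0,-71.7]}}

```text
t: 2.3
eef_pos: [420.5, -323.6, 150.7]
tcp_rot: [3.141, -0.0, 0.103]
ft_force: [0.3, -0.1, -0.7]
opening: 1.004
```

```bash
python3 - <<'E'
from h import *
s=env.state();print(s['t'],s['eef_pos'],np.degrees(s['tcp_rot']),s['ft_force'])
p,d=env.read_camera('top');cv2.imwrite('pics/top1.png',cv2.resize(p[180:330,180:400,::-1],None,fx=3.3,fy=3.3))
go([420.5,-323.5,20],6)
E
```

```text
2.3 [ 420.50049921 -323.62933756  150.68436984] [ 1.79991827e+02 -6.09284659e-03  5.88397604e+00] [ 0.27389206 -0.11492239 -0.74312611]
delta tool [ 0.000e+00 -1.000e-01  1.307e+02] rotvec deg [ 0.  -0.  -0.1]
```

View pics/top1.png

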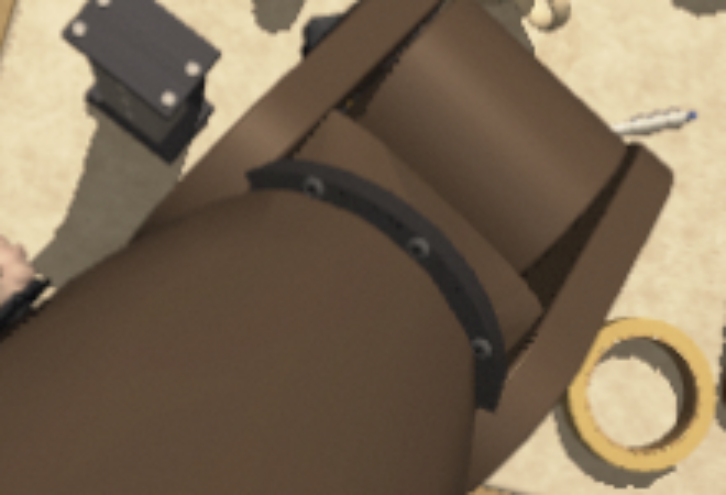

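Call:
{"fn": "arm_command", "kwargs": {"motion": [1,0,0,40,0,0,0,1,0,0,80,0,0,0,1,0,0,80,0,0,0]}}

```text
t: 2.65
eef_pos: [418.9, -322.1, 67.1]
tcp_rot: [-3.136, 0.004, 0.103]
ft_force: [-0.2, 0.1, -0.2]
opening: 1.0
```

```bash
python3 - <<'E'
from h import *
p,d=env.read_camera('side');cv2.imwrite('pics/side1.png',cv2.resize(p[130:270,180:380,::-1],None,fx=3.8,fy=3.8,interpolation=cv2.INTER_CUBIC))
s=env.state();print(s['t'],s['eef_pos'],s['ft_force'])
E
```

```text
2.7 [ 419.82728159 -322.96496421   69.46852993] [0.09945889 0.02787869 0.52901466]
```

View pics/side1.png

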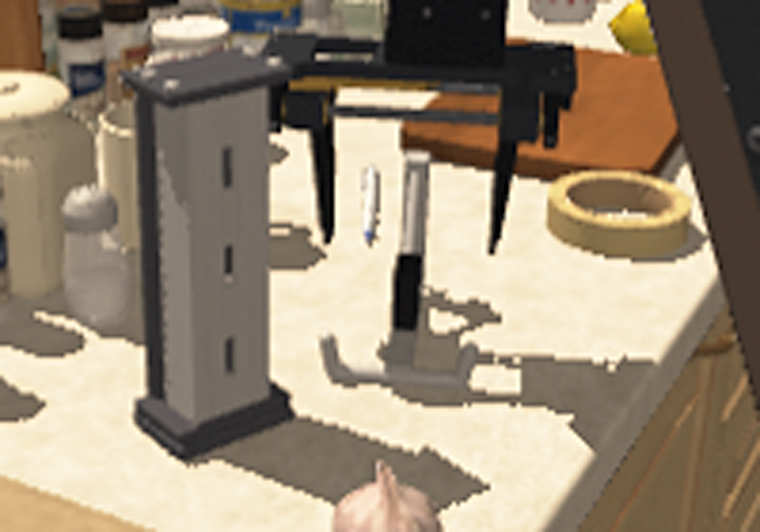

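The fingers straddle the lug, with tips at crop (328,240) and (493,250) and the lug at (407,290). Next I'll descend and close.

Call:
{"fn": "arm_command", "kwargs": {"motion": [1,0,0,25,0,0,0,1,0,0,50,0,0,0,1,0,0,50,0,0,0,1,0,0,50,0,0,0,-1,0,0,50,0,0,0,-1,0,0,50,0,0,0,-1,0,0,50,0,0,0,-1,0,0,50,0,0,0,-1,0,0,50,0,0,0,-1,0,0,50,0,0,0,-1,0,0,50,0,0,0,-1,0,0,50,0,0,0,-1,0,0,50,0,0,0,-1,0,0,50,0,0,0]}}

```text
t: 4.1
eef_pos: [420.5, -323.5, 20.6]
tcp_rot: [3.142, 0.0, 0.104]
ft_force: [0.2, -0.0, 0.4]
opening: 0.213
```

```bash
python3 - <<'E'
from h import *
p,d=env.read_camera('side');cv2.imwrite('pics/side2.png',cv2.resize(p[130:270,180:380,::-1],None,fx=3.8,fy=3.8,interpolation=cv2.INTER_CUBIC))
s=env.state();print(s['t'],s['eef_pos'],s['ft_force'],s['opening'])
E
```

```text
4.15 [ 420.53746961 -323.49126165   20.63145494] [-4.53010023  0.32240737  2.556604  ] 0.1734821234044297
```

View pics/side2.png

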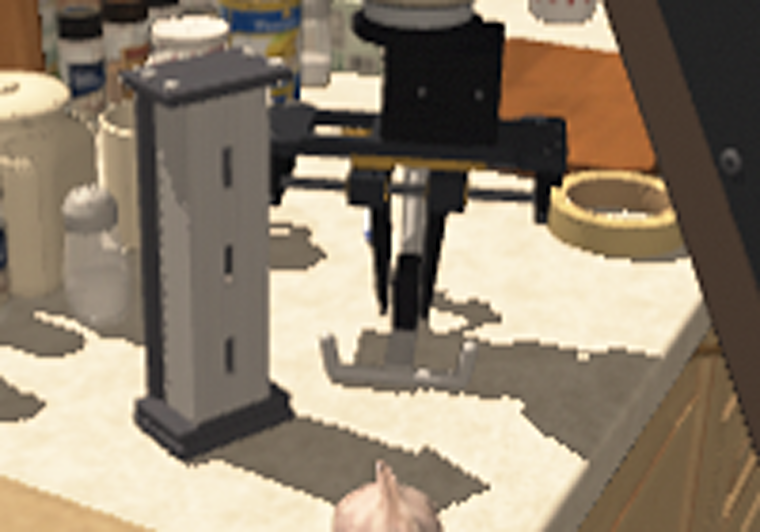

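Call:
{"fn": "arm_command", "kwargs": {"motion": [-1,0,0,0,0,0,0,-1,0,0,0,0,0,0,-1,0,0,0,0,0,0,-1,0,0,0,0,0,0,-1,0,0,-10,0,0,0,-1,0,0,-30,0,0,0,-1,0,0,-60,0,0,0,-1,0,0,-90,0,0,0,-1,0,0,-120,0,0,0,-1,0,0,-144,0,0,0,-1,0,0,-144,0,0,0,-1,0,0,-144,0,0,0]}}

```text
t: 5.35
eef_pos: [420.3, -323.2, 164.5]
tcp_rot: [3.141, -0.0, 0.104]
ft_force: [-0.3, 0.1, -3.7]
opening: 0.168
```

```bash
python3 - <<'E'
from h import *
p,d=env.read_camera('side');cv2.imwrite('pics/side3.png',cv2.resize(p[80:270,180:400,::-1],None,fx=3.3,fy=3.3,interpolation=cv2.INTER_CUBIC))
s=env.state();print(s['t'],s['eef_pos'],s['ft_force'],s['moment'],s['opening'])
a=np.array([492.2,-181.5]);n=np.array([.7803,-.6253]);t=np.array([.6253,.7803])
for x,y in((-90,-155.6),(-90,-2)):
    w=a+x*n+y*t;print(w);go([*w,165],51.3)
E
```

```text
5.4 [ 420.08425154 -323.01264015  163.79559714] [ 0.11010636  0.19239518 -3.67405621] [ 0.02314118 -0.12591653  0.00742244] 0.1676821024984998
[ 324.67632 -246.63768]
delta tool [-86.9 -85.9  -1. ] rotvec deg [ -0.1   0.  -45.3]
[ 420.7224 -126.7836]
delta tool [  21.1 -195.1   -1. ] rotvec deg [ -0.1   0.  -45.3]
```

View pics/side3.png

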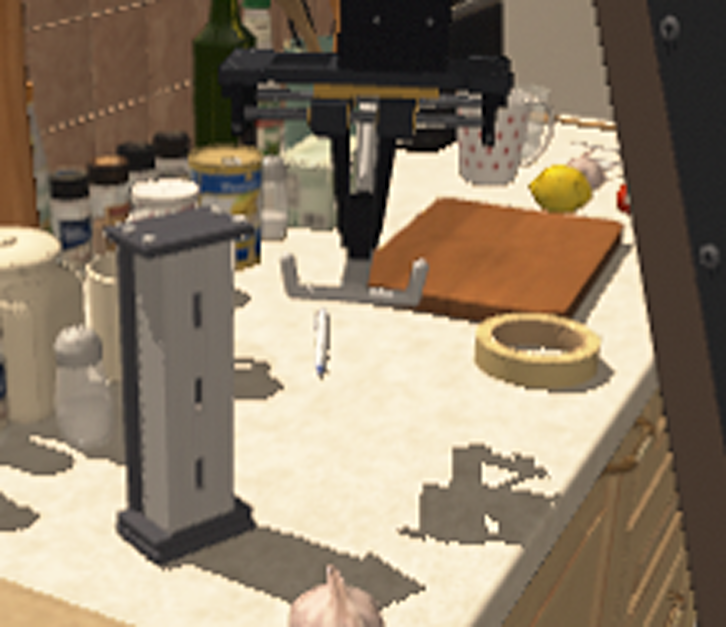

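Call:
{"fn": "arm_command", "kwargs": {"motion": [-1,-43,-43,0,0,0,-8,-1,-65,-65,-1,0,0,-16,-1,-87,-86,-1,0,0,-24,-1,-87,-86,-1,0,0,-32,-1,-87,-86,-1,0,0,-40,-1,-87,-86,-1,0,0,-45.3,-1,-87,-86,-1,0,0,-45.3,-1,-60,-113,-1,0,0,-45.3,-1,-33,-140,-1,0,0,-45.3,-1,-6,-167,-1,0,0,-45.3,-1,12,-186,-1,0,0,-45.3,-1,21,-195,-1,0,0,-45.3,-1,21,-195,-1,0,0,-45.3,-1,21,-195,-1,0,0,-45.3,-1,21,-195,-1,0,0,-45.3]}}

```text
t: 6.9
eef_pos: [420.5, -128.1, 165.4]
tcp_rot: [-3.141, 0.0, 0.893]
ft_force: [-0.4, -0.0, -4.1]
opening: 0.165
```

```bash
python3 - <<'E'
from h import *
p,d=env.read_camera('side');cv2.imwrite('pics/side4.png',cv2.resize(p[80:300,180:400,::-1],None,fx=2.7,fy=2.7,interpolation=cv2.INTER_CUBIC))
s=env.state();print(s['t'],s['eef_pos'],np.degrees(s['tcp_rot']),s['ft_force'],s['moment'],s['opening'])
go([420.7,-126.8,100.6],51.3)
E
```

```text
6.95 [ 420.58152419 -128.16080922  165.5188419 ] [-1.79988032e+02  1.20374563e-02  5.11761392e+01] [ 0.13277112  0.26983436 -3.18056688] [ 0.06019352 -0.08388134  0.04571287] 0.16525467491732587
delta tool [ 1.1 -0.7 64.9] rotvec deg [-0.   0.  -0.1]
```

View pics/side4.png

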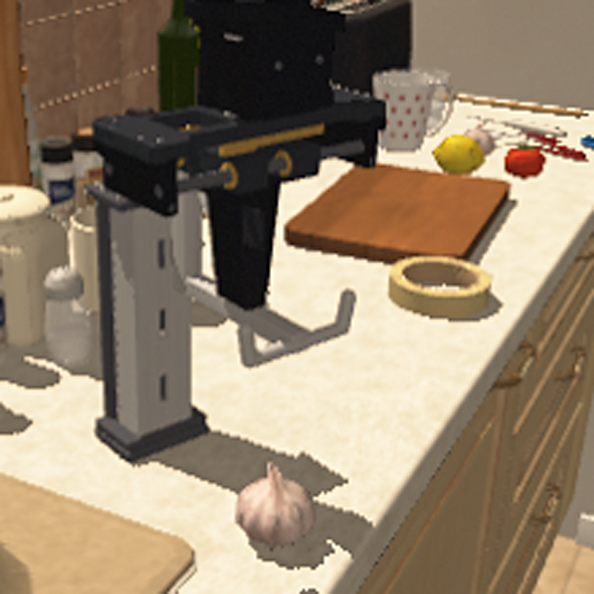

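Call:
{"fn": "arm_command", "kwargs": {"motion": [-1,0,0,25,0,0,0,-1,1,-0.7,50,0,0,0,-1,1,-0.7,65,0,0,0,-1,1,-0.7,65,0,0,0,-1,1,-0.7,65,0,0,0,-1,1,-0.7,65,0,0,0,-1,1,-0.7,65,0,0,0]}}

```text
t: 7.65
eef_pos: [421.5, -126.4, 101.4]
tcp_rot: [3.14, -0.0, 0.895]
ft_force: [0.1, -0.1, -3.7]
opening: 0.169
```

```bash
python3 - <<'E'
from h import *
np.set_printoptions(precision=2,suppress=True)
p,d=env.read_camera('side');cv2.imwrite('pics/side5raw.png',p[...,::-1]);np.save('side5.npy',d);cv2.imwrite('pics/side5.png',cv2.resize(p[120:260,200:330,::-1],None,fx=4.2,fy=4.2,interpolation=cv2.INTER_CUBIC))
s=env.state();print(s['t'],s['eef_pos'],np.degrees(s['tcp_rot']),s['ft_force'],s['moment'])
for l in('heel','tab','hanger','seat'):
    for r in env.spot_point('side',l)[:2]: print(l,r)
a=np.array([492.2,-181.5]);n=np.array([.7803,-.6253]);t=np.array([.6253,.7803])
r=np.r_[s['eef_pos'][:2]-a];print('tcp stand frame',r@n,r@t)
g=p.astype(float).mean(2)
for z in (50,58,105,112,160,167):
    for y in np.arange(-30,31,2.0):
        pass
    Y=np.arange(-16,16.1,1.);W=np.c_[a+Y[:,None]*t,np.full(len(Y),z)]
    uv=w2px('side',W).astype(np.float32);v=cv2.remap(g.astype(np.float32),uv[:,0].reshape(1,-1),uv[:,1].reshape(1,-1),cv2.INTER_LINEAR)[0]
    w=np.clip(np.median(v)-v-15,0,None);print(z,v.astype(int),'c',(w*Y).sum()/w.sum())
E
```

```text
7.7 [ 421.45 -126.37  101.32] [179.92  -0.01  51.27] [ 0.17  0.25 -3.46] [ 0.05 -0.13  0.02]
heel {'location': [245.2, 215.8], 'confidence': 0.71}
tab {'location': [267.4, 228.0], 'confidence': 0.75}
tab {'location': [248.1, 202.6], 'confidence': 0.58}
hanger {'location': [267.2, 230.5], 'confidence': 0.56}
seat {'location': [240.7, 216.5], 'confidence': 0.61}
tcp stand frame -89.6774009820145 -1.222702969064585
50 [105 105 105 106 106 107 107 107 108 107 106 102  94  84  70  56  46  57
  68  82  98 109 108 107 107 107 107 106 106 105 105 105 106] c 0.05920565472917224
58 [102 102 104 106 107 107 108 108 108 107 106 101  92  84  69  53  48  59
  70  84  99 108 107 106 107 107 107 107 107 106 105 105 105] c -0.03133200416979575
105 [100  99  99  99 100 102  99  97  96  97  98  97  96  85  62  44  51  56
  72  92 108 108 108 108 107 107 107 107 107 106 106 107 107] c -0.22304991339316835
112 [ 98  87  76  60  38  17  29  39  41  39  36  25  16  13  12  13  20  29
  49  70  89 102 112 111 109 108 108 107 107 106 107 107 107] c -4.5915143088145705
160 [40 39 39 41 41 42 43 43 42 40 40 40 40 41 41 41 42 41 40 39 38 37 36 35
 33 32 32 35 37 38 37 36 36] c nan
167 [56 56 56 56 56 56 56 56 56 55 55 54 57 64 71 69 67 67 65 62 57 53 55 56
 57 57 57 58 58 57 54 50 46] c nan<stdin>:15: RuntimeWarning: invalid value encountered in scalar divide
```

View pics/side5.png

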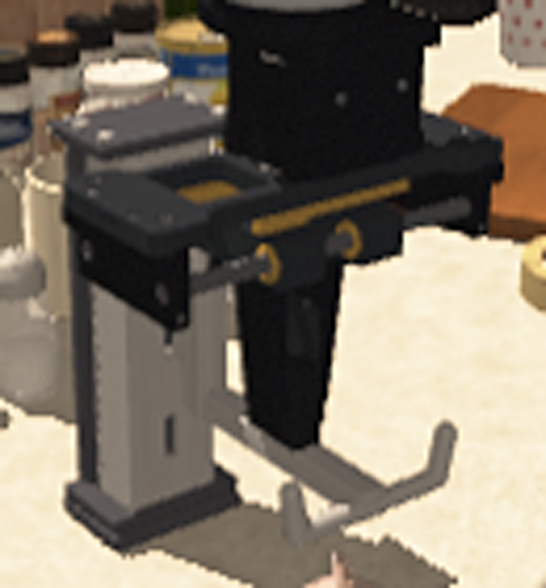

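```bash
python3 - <<'E'
from h import *
np.set_printoptions(precision=1,suppress=True)
d=np.load('side5.npy');P,uv=cloud('side',d)
a=np.array([492.2,-181.5]);n=np.array([.7803,-.6253]);t=np.array([.6253,.7803])
X=(P[:,:2]-a)@n;Y=(P[:,:2]-a)@t;Z=P[:,2]
im=cv2.imread('pics/side5raw.png');g=im[uv[:,1],uv[:,0]].mean(1)
k=(X<-12)&(X>-170)&(abs(Y)<60)&(Z>70)&(Z<98)
for lo in range(-165,-10,8):
    m=k&(X>=lo)&(X<lo+8)
    if m.sum()>3: print(lo,m.sum(),'Y',np.percentile(Y[m],[2,25,50,75,98]),'Z',np.percentile(Z[m],[2,50,98]))
top=k&(Z>91)&(X>-130)&(g>60);print('top pts',top.sum(),np.polyfit(X[top],Y[top],1),np.percentile(Y[top],[2,50,98]))
side=k&(Z<90)&(X>-135)&(X<-30);print('side pts',np.percentile(Y[side],[10,50,90]),np.polyfit(X[side],Y[side],1))
bar=k&(X<-140);print('bar',np.percentile(Y[bar],[1,99]),np.median(X[bar]))
# spine side face
sp=(X<-12)&(X>-45)&(Z>85)&(Z<185)&(abs(Y)<14);print('spine',sp.sum(),np.percentile(X[sp],[2,50,98]),np.percentile(Y[sp],[2,50,98]),np.percentile(Z[sp],[2,98]))
E
```

```text
-157 189 Y [-39.8 -18.8   1.7  24.9  42.9] Z [83.3 88.8 96.9]
-149 97 Y [-35.5 -14.6   6.7  22.   44. ] Z [83.8 91.6 97.4]
-141 30 Y [-5.8 -0.4  6.   7.6  8.6] Z [85.4 94.7 96.7]
-133 41 Y [-5.8  1.2  6.1  7.8  8.6] Z [83.4 94.6 96.2]
-125 34 Y [-6.6  0.4  6.9  7.4  8.7] Z [82.9 94.5 96.3]
-117 38 Y [-5.4  0.8  6.7  7.9  8.8] Z [82.7 94.3 96.3]
-109 34 Y [-5.9  1.3  7.1  7.8  8.8] Z [82.8 94.5 97.6]
-101 16 Y [6.4 7.4 7.7 8.2 8.7] Z [81.8 88.6 96.8]
-93 21 Y [6.3 7.4 7.6 7.7 8.4] Z [82.7 90.7 96.8]
-85 20 Y [6.8 7.3 7.6 8.  8.4] Z [83.  90.6 97.1]
-77 18 Y [6.1 7.1 7.5 8.  8.9] Z [83.6 91.7 97.4]
-69 24 Y [1.3 6.6 7.5 7.9 8.8] Z [83.8 91.6 96.4]
-61 27 Y [-3.   3.4  7.2  8.3  9.8] Z [84.1 94.5 96.4]
-53 28 Y [-6.  -0.   6.5  7.8  8.4] Z [84.3 94.4 96.6]
-45 30 Y [-4.8 -0.5  6.3  8.   8.9] Z [83.9 95.  97.7]
-37 22 Y [-2.6  7.1  7.8  8.1  8.6] Z [84.2 93.1 97.7]
-29 15 Y [6.4 7.1 7.5 8.1 9.3] Z [82.8 90.2 96.5]
top pts 195 [0.  5.6] [-6.   6.2  8.9]
side pts [7.1 7.7 8.5] [0.  7.9]
bar [-39.9  43.9] -150.07345339515626
spine 312 [-43.1 -36.5 -16.1] [-6.5  6.1  8.8] [ 87.5 162.4]
```

Call:
{"fn": "arm_command", "kwargs": {"motion": [-1,0,4,0,0,0,0,-1,0,8,0,0,0,0,-1,0,9,0,0,0,0,-1,0,9,0,0,0,0,-1,0,9,0,0,0,0]}}

```text
t: 8.4
eef_pos: [428.1, -131.7, 100.5]
tcp_rot: [-3.141, 0.0, 0.895]
ft_force: [0.9, 0.6, -4.8]
opening: 0.162
```

```bash
cat > st.py <<'E'
from h import *
np.set_printoptions(precision=2,suppress=True)
a=np.array([492.2,-181.5]);n=np.array([.7803,-.6253]);t=np.array([.6253,.7803])
def rep():
    s=env.state();r=s['eef_pos'][:2]-a;f=s['ft_force']
    print('t %.2f'%s['t'],'pos stand x %.2f y %.2f z %.2f'%(r@n,r@t,s['eef_pos'][2]),'F x %.1f y %.1f z %.1f'%(f[:2]@n,f[:2]@t,f[2]),'rpy',np.degrees(s['tcp_rot']),'M',s['moment'],'op %.3f'%s['opening'])
if __name__=='__main__': rep()
E
python3 st.py
```

```text
t 8.40 pos stand x -81.10 y -1.24 z 100.53 F x 0.3 y 1.0 z -4.8 rpy [-179.99    0.01   51.28] M [ 0.09 -0.14 -0.01] op 0.162
```

Call:
{"fn": "arm_command", "kwargs": {"motion": [-1,0,1,0,0,0,0,-1,0,2,0,0,0,0,-1,0,3,0,0,0,0,-1,0,3,0,0,0,0]}}

```text
t: 8.8
eef_pos: [430.4, -133.7, 100.5]
tcp_rot: [-3.141, 0.0, 0.895]
ft_force: [-2.1, -1.0, -4.6]
opening: 0.166
```

```bash
python3 st.py
```

```text
t 8.80 pos stand x -78.07 y -1.34 z 100.55 F x -1.1 y -2.1 z -4.6 rpy [-179.98    0.01   51.27] M [-0.06  0.17 -0.2 ] op 0.166
```

Call:
{"fn": "arm_command", "kwargs": {"motion": [-1,0,0.5,0,0,0,0,-1,0,1,0,0,0,0,-1,0,1,0,0,0,0]}}

```text
t: 9.1
eef_pos: [431.3, -134.4, 100.6]
tcp_rot: [3.142, 0.0, 0.895]
ft_force: [-3.4, -1.3, -3.8]
opening: 0.167
```

```bash
python3 st.py
```

```text
t 9.10 pos stand x -76.93 y -1.30 z 100.61 F x -1.9 y -3.1 z -3.8 rpy [180.     0.01  51.27] M [-0.19  0.26 -0.2 ] op 0.167
```

Call:
{"fn": "arm_command", "kwargs": {"motion": [-1,-0.5,0,0,0,0,0,-1,-1,0,0,0,0,0,-1,-1,0,0,0,0,0]}}

```text
t: 9.4
eef_pos: [430.9, -135.1, 100.7]
tcp_rot: [3.141, -0.0, 0.895]
ft_force: [0.8, -0.3, -3.8]
opening: 0.168
```

```bash
python3 st.py
```

```text
t 9.40 pos stand x -76.80 y -2.14 z 100.71 F x 0.8 y 0.3 z -3.8 rpy [179.96  -0.01  51.29] M [ 0.07 -0.04  0.  ] op 0.168
```

Force vanished, which suggests the tabs are in the slot, so I'll advance further.

Call:
{"fn": "arm_command", "kwargs": {"motion": [-1,0,1,0,0,0,0,-1,0,2,0,0,0,0,-1,0,3,0,0,0,0,-1,0,3,0,0,0,0]}}

```text
t: 9.8
eef_pos: [433.2, -137.0, 100.6]
tcp_rot: [3.141, 0.0, 0.895]
ft_force: [0.4, 0.5, -3.2]
opening: 0.166
```

```bash
python3 st.py
```

```text
t 9.80 pos stand x -73.84 y -2.19 z 100.61 F x 0.0 y 0.6 z -3.2 rpy [179.99   0.    51.28] M [ 0.08 -0.12 -0.03] op 0.166
```

Call:
{"fn": "arm_command", "kwargs": {"motion": [-1,0,1,0,0,0,0,-1,0,2,0,0,0,0,-1,0,3,0,0,0,0,-1,0,4,0,0,0,0,-1,0,4,0,0,0,0]}}

```text
t: 10.3
eef_pos: [436.3, -139.5, 100.6]
tcp_rot: [3.141, 0.0, 0.895]
ft_force: [0.2, -0.3, -3.6]
opening: 0.168
```

```bash
python3 st.py
```

```text
t 10.30 pos stand x -69.85 y -2.21 z 100.63 F x 0.3 y -0.1 z -3.6 rpy [179.99   0.    51.28] M [ 0.06 -0.09 -0.01] op 0.168
```

Call:
{"fn": "arm_command", "kwargs": {"motion": [-1,0,0.5,0,0,0,0,-1,0,1,0,0,0,0,-1,0,1.5,0,0,0,0,-1,0,1.5,0,0,0,0]}}

```text
t: 10.7
eef_pos: [437.4, -140.4, 100.6]
tcp_rot: [3.141, 0.0, 0.895]
ft_force: [-0.1, 0.5, -3.4]
opening: 0.168
```

```bash
python3 st.py
```

```text
t 10.70 pos stand x -68.44 y -2.22 z 100.64 F x -0.4 y 0.3 z -3.4 rpy [179.99   0.    51.28] M [ 0.06 -0.14 -0.01] op 0.168
```

Call:
{"fn": "arm_command", "kwargs": {"motion": [-1,0,0.5,0,0,0,0,-1,0,1,0,0,0,0,-1,0,1,0,0,0,0]}}

```text
t: 11.0
eef_pos: [437.4, -140.5, 100.5]
tcp_rot: [-3.14, 0.0, 0.895]
ft_force: [-3.8, 3.3, -1.7]
opening: 0.165
```

```bash
python3 st.py
```

```text
t 11.00 pos stand x -68.40 y -2.27 z 100.52 F x -5.0 y 0.2 z -1.7 rpy [-179.9     0.02   51.29] M [0.46 0.28 0.01] op 0.165
```

Call:
{"fn": "arm_command", "kwargs": {"motion": [-1,0,0.5,0,0,0,0,-1,0,1,0,0,0,0,-1,0,1,0,0,0,0]}}

```text
t: 11.3
eef_pos: [437.4, -140.6, 100.4]
tcp_rot: [-3.138, 0.001, 0.895]
ft_force: [-7.1, 6.4, 1.5]
opening: 0.168
```

```bash
python3 st.py
```

```text
t 11.30 pos stand x -68.33 y -2.31 z 100.44 F x -9.5 y 0.5 z 1.5 rpy [-179.79    0.03   51.29] M [0.95 0.72 0.02] op 0.168
```

Call:
{"fn": "arm_command", "kwargs": {"motion": [-1,0,-0.7,0.5,0,0,0,-1,0,-0.7,1,0,0,0,-1,0,-0.7,1.5,0,0,0,-1,0,-0.7,2,0,0,0,-1,0,-0.7,2,0,0,0]}}

```text
t: 11.8
eef_pos: [437.4, -140.6, 98.4]
tcp_rot: [-3.139, 0.0, 0.895]
ft_force: [-5.1, 3.2, -1.9]
opening: 0.168
```

```bash
python3 st.py
```

```text
t 11.80 pos stand x -68.32 y -2.33 z 98.44 F x -6.0 y -0.7 z -1.9 rpy [-179.87    0.03   51.28] M [ 0.61  0.48 -0.01] op 0.168
```

Call:
{"fn": "arm_command", "kwargs": {"motion": [-1,0,0,0.5,0,0,0,-1,0,0,1,0,0,0,-1,0,0,1.5,0,0,0,-1,0,0,1.5,0,0,0]}}

```text
t: 12.2
eef_pos: [437.4, -140.6, 96.9]
tcp_rot: [-3.139, 0.0, 0.895]
ft_force: [-4.2, 4.1, -2.4]
opening: 0.166
```

```bash
python3 st.py
```

```text
t 12.20 pos stand x -68.32 y -2.36 z 96.92 F x -5.9 y 0.6 z -2.4 rpy [-179.87    0.03   51.28] M [ 0.67  0.46 -0.03] op 0.166
```

Call:
{"fn": "arm_command", "kwargs": {"motion": [-1,0,0,0.5,0,0,0,-1,0,0,1,0,0,0,-1,0,0,1,0,0,0]}}

```text
t: 12.5
eef_pos: [437.4, -140.6, 96.2]
tcp_rot: [-3.14, 0.0, 0.895]
ft_force: [-6.3, 4.4, 4.2]
opening: 0.165
```

```bash
python3 st.py
```

```text
t 12.50 pos stand x -68.33 y -2.33 z 96.23 F x -7.7 y -0.5 z 4.2 rpy [-179.88    0.02   51.28] M [ 0.62  0.73 -0.02] op 0.165
```

Call:
{"fn": "arm_command", "kwargs": {"motion": [-1,0,0,0.5,0,0,0,-1,0,0,1,0,0,0,-1,0,0,1,0,0,0]}}

```text
t: 12.8
eef_pos: [437.3, -140.5, 95.3]
tcp_rot: [-3.139, 0.0, 0.895]
ft_force: [-7.0, 5.9, 6.7]
opening: 0.166
```

```bash
python3 st.py
```

```text
t 12.80 pos stand x -68.50 y -2.34 z 95.34 F x -9.1 y 0.3 z 6.7 rpy [-179.87    0.03   51.29] M [ 0.76  0.79 -0.01] op 0.166
```

Call:
{"fn": "arm_command", "kwargs": {"motion": [-1,0,0,0.5,0,0,0,-1,0,0,1,0,0,0,-1,0,0,1,0,0,0]}}

```text
t: 13.1
eef_pos: [437.2, -140.4, 94.4]
tcp_rot: [-3.139, 0.0, 0.895]
ft_force: [-8.3, 6.7, 8.5]
opening: 0.166
```

```bash
python3 st.py
```

```text
t 13.10 pos stand x -68.55 y -2.33 z 94.42 F x -10.7 y 0.0 z 8.5 rpy [-179.87    0.03   51.29] M [ 0.84  0.92 -0.01] op 0.166
```

Call:
{"fn": "arm_command", "kwargs": {"motion": [-1,0,-0.5,0.5,0,0,0,-1,0,-0.5,1,0,0,0,-1,0,-0.5,1,0,0,0]}}

```text
t: 13.4
eef_pos: [437.2, -140.4, 93.8]
tcp_rot: [-3.14, 0.0, 0.895]
ft_force: [-8.1, 4.8, 13.7]
opening: 0.166
```

```bash
python3 st.py; python3 - <<'E'
from h import *
np.set_printoptions(precision=1,suppress=True)
p,d=env.read_camera('side');cv2.imwrite('pics/side6.png',cv2.resize(p[120:260,200:330,::-1],None,fx=4.2,fy=4.2,interpolation=cv2.INTER_CUBIC))
P,uv=cloud('side',d)
a=np.array([492.2,-181.5]);n=np.array([.7803,-.6253]);t=np.array([.6253,.7803])
X=(P[:,:2]-a)@n;Y=(P[:,:2]-a)@t;Z=P[:,2]
k=(X>-150)&(X<-5)&(abs(Y)<12)&(Z<100)&(Z>50)
for lo in range(-120,-5,10):
    m=k&(X>=lo)&(X<lo+10)
    if m.sum()>4: print(lo,m.sum(),np.percentile(Z[m],[3,97]),np.percentile(Y[m],[95]))
E
```

```text
t 13.40 pos stand x -68.62 y -2.29 z 93.77 F x -9.3 y -1.3 z 13.7 rpy [-179.93    0.01   51.28] M [ 0.7   0.92 -0.05] op 0.166
-120 40 [77.  87.6] [7.4]
-110 47 [74.6 88.1] [7.2]
-100 41 [75.  88.1] [7.4]
-90 74 [75.9 99. ] [7.5]
-80 38 [76.7 99. ] [11.2]
-70 25 [76.1 98.2] [10.9]
-60 27 [75.6 96.9] [10.6]
-50 24 [76.4 90.1] [8.2]
-40 29 [77.2 90.6] [7.4]
-30 34 [77.3 90.3] [7.5]
-20 58 [79.2 99.6] [7.4]
-10 13 [80.3 98.9] [8.]
```

View pics/side6.png

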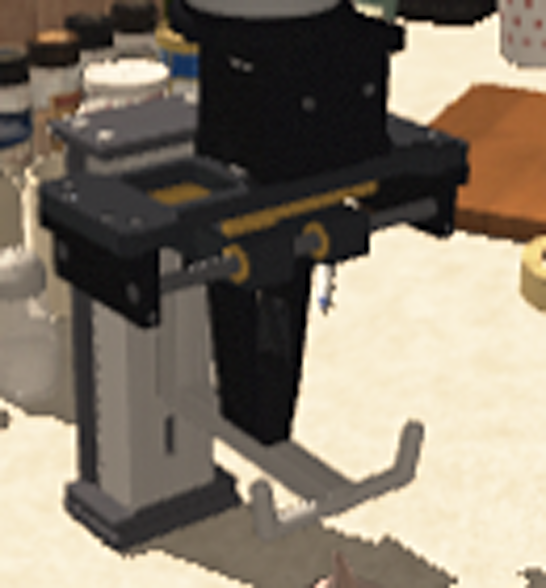

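Call:
{"fn": "arm_command", "kwargs": {"motion": [-1,0,0,-1,0,0,0,-1,0,0,-2.5,0,0,0,-1,0,0,-4,0,0,0,-1,0,0,-5,1,0,0,-1,0,0,-5,2,0,0,-1,0,0,-5,2,0,0]}}

```text
t: 14.05
eef_pos: [437.6, -140.7, 98.2]
tcp_rot: [-3.104, 0.0, 0.895]
ft_force: [-5.9, 5.5, 0.0]
opening: 0.167
```

```bash
cat > tilt.py <<'E'
from st import *
rep()
p,d=env.read_camera('side')
P,uv=cloud('side',d);X=(P[:,:2]-a)@n;Y=(P[:,:2]-a)@t;Z=P[:,2]
k=(X>-135)&(X<-22)&(Y<5)&(Y>-8)&(Z<110)&(Z>60)
tz=[]
for lo in list(range(-130,-100,5))+list(range(-45,-22,5)):
    m=k&(X>=lo)&(X<lo+5)
    if m.sum()>3: tz.append((lo+2.5,np.median(Z[m])))
tz=np.array(tz);print(tz.T);c=np.polyfit(tz[:,0],tz[:,1],1);print('tilt deg',np.degrees(c[0]),'arm top z at x=-1.4-67+..:',np.polyval(c,[-68,-1.4]))
E
python3 tilt.py
```

```text
t 14.05 pos stand x -68.12 y -2.26 z 98.23 F x -8.1 y 0.6 z 0.0 rpy [-177.85    0.01   51.28] M [ 0.79  0.75 -0.  ] op 0.167
[[-127.5  -122.5  -117.5  -112.5  -107.5  -102.5   -37.5   -32.5   -27.5
   -22.5 ]
 [  88.67   92.28   92.54   92.21   92.65   92.51   92.38   92.63   93.09
    93.5 ]]
tilt deg 0.9036254814407637 arm top z at x=-1.4-67+..: [92.45 93.5 ]
```

Call:
{"fn": "arm_command", "kwargs": {"motion": [-1,0,0.8,0,0.3,0,0,-1,0,1.6,0,0.5,0,0,-1,0,1.6,0.5,0.5,0,0,-1,0,1.6,1,0.5,0,0,-1,0,1.6,1,0.5,0,0]}}

```text
t: 14.6
eef_pos: [437.8, -140.9, 97.1]
tcp_rot: [-3.094, 0.001, 0.895]
ft_force: [-9.7, 8.7, 2.6]
opening: 0.17
```

```bash
python3 st.py
```

```text
t 14.60 pos stand x -67.80 y -2.35 z 97.06 F x -13.0 y 0.7 z 2.6 rpy [-177.25    0.03   51.29] M [ 1.22  1.28 -0.  ] op 0.170
```

Call:
{"fn": "arm_command", "kwargs": {"motion": [-1,0,0,0.5,0,0,0,-1,0,0,1,0,0,0,-1,0,0,1.5,0,0,0,-1,0,0,1.5,0,0,0]}}

```text
t: 15.0
eef_pos: [437.9, -140.9, 95.9]
tcp_rot: [-3.094, 0.0, 0.895]
ft_force: [-10.1, 7.8, 7.0]
opening: 0.167
```

```bash
python3 st.py
```

```text
t 15.00 pos stand x -67.74 y -2.32 z 95.86 F x -12.8 y -0.3 z 7.0 rpy [-177.28    0.02   51.29] M [ 1.29  1.47 -0.  ] op 0.167
```

Call:
{"fn": "arm_command", "kwargs": {"motion": [-1,0,0.3,0.5,0.3,0,0,-1,0,0.5,1,0.5,0,0,-1,0,0.5,1.5,0.5,0,0,-1,0,0.5,1.5,0.5,0,0]}}

```text
t: 15.4
eef_pos: [438.4, -141.3, 94.5]
tcp_rot: [-3.086, 0.0, 0.895]
ft_force: [-10.5, 7.9, 8.0]
opening: 0.167
```

```bash
python3 tilt.py
```

```text
t 15.40 pos stand x -67.12 y -2.28 z 94.46 F x -13.2 y -0.4 z 8.0 rpy [-176.81    0.02   51.29] M [ 1.17  1.42 -0.03] op 0.167
[[-127.5  -122.5  -117.5  -112.5  -107.5  -102.5   -37.5   -27.5 ]
 [  83.73   87.97   88.02   88.48   88.33   88.39   89.91   89.82]]
tilt deg 1.9074395199135197 arm top z at x=-1.4-67+..: [88.96 91.18]
```

Call:
{"fn": "arm_command", "kwargs": {"motion": [-1,0,-1,-2,0.5,0,0,-1,0,-2,-4,1.2,0,0,-1,0,-2,-6,1.2,0,0,-1,0,-2,-6,1.2,0,0]}}

```text
t: 15.85
eef_pos: [438.6, -141.3, 100.4]
tcp_rot: [-3.069, -0.0, 0.895]
ft_force: [-0.9, 1.2, -2.3]
opening: 0.169
```

```bash
python3 tilt.py
```

```text
t 15.85 pos stand x -66.95 y -2.16 z 100.39 F x -1.5 y 0.4 z -2.3 rpy [-175.85   -0.01   51.28] M [ 0.24  0.02 -0.  ] op 0.169
[[-127.5  -122.5  -117.5  -112.5  -107.5  -102.5   -37.5   -27.5   -22.5 ]
 [  91.74   94.97   95.3    94.69   95.02   95.2    95.21   94.91   95.1 ]]
tilt deg 0.529770107529025 arm top z at x=-1.4-67+..: [94.85 95.47]
```

```bash
cat >> h.py <<'E'
def dl(dn,dt_,dz):
    s=env.state();n=np.array([.7803,-.6253,0]);t=np.array([.6253,.7803,0])
    v=dn*n+dt_*t+np.array([0,0,dz]);print((dn,dt_,dz),'->',np.round(Rt(s).inv().apply(v),1))
E
python3 - <<'E'
from h import *
for v in((-22,0,0),(-22,0,65),(-22,-153,65),(87,-153,65),(87,-153,-60)):dl(*v)
E
```

```text
(-22, 0, 0) -> [ -0.  -21.9   1.6]
(-22, 0, 65) -> [  0.  -26.6 -63.2]
(-22, -153, 65) -> [-153.   -26.6  -63.3]
(87, -153, 65) -> [-153.    82.1  -71.1]
(87, -153, -60) -> [-153.    91.1   53.5]
```

Call:
{"fn": "arm_command", "kwargs": {"motion": [-1,0,-7,0.5,0,0,0,-1,0,-15,1,0,0,0,-1,0,-21.9,1.6,0,0,0,-1,0,-21.9,1.6,0,0,0,-1,0,-24,-30,0,0,0,-1,0,-26.6,-63,0,0,0,-1,-20,-26.6,-63,0,0,0,-1,-60,-26.6,-63,0,0,0,-1,-100,-26.6,-63,0,0,0,-1,-140,-26.6,-63,0,0,0,-1,-153,-26.6,-63,0,0,0,-1,-153,-26.6,-63,0,0,0,-1,-153,10,-65.6,0,0,0,-1,-153,46,-68.3,0,0,0,-1,-153,82,-71,0,0,0,-1,-153,86,-20,0,0,0,-1,-153,88.5,15,0,0,0,-1,-153,91,53,0,0,0,-1,-153,91,53,0,0,0,-1,-153,91,53,0,0,0]}}

```text
t: 17.9
eef_pos: [410.8, -314.4, 41.0]
tcp_rot: [-3.067, -0.0, 0.896]
ft_force: [0.2, -0.8, -2.3]
opening: 0.17
```

```bash
python3 st.py; python3 - <<'E'
from h import *
p,d=env.read_camera('side');cv2.imwrite('pics/side7.png',cv2.resize(p[100:280,180:400,::-1],None,fx=3.3,fy=3.3,interpolation=cv2.INTER_CUBIC))
for v in((0,0,-17),(0,0,-20)):dl(*v)
E
```

```text
t 17.90 pos stand x 19.54 y -154.59 z 41.04 F x 0.6 y -0.5 z -2.3 rpy [-175.75   -0.     51.32] M [ 0.02 -0.22 -0.01] op 0.170
(0, 0, -17) -> [ 0.   1.2 17. ]
(0, 0, -20) -> [ 0.   1.4 19.9]
```

View pics/side7.png

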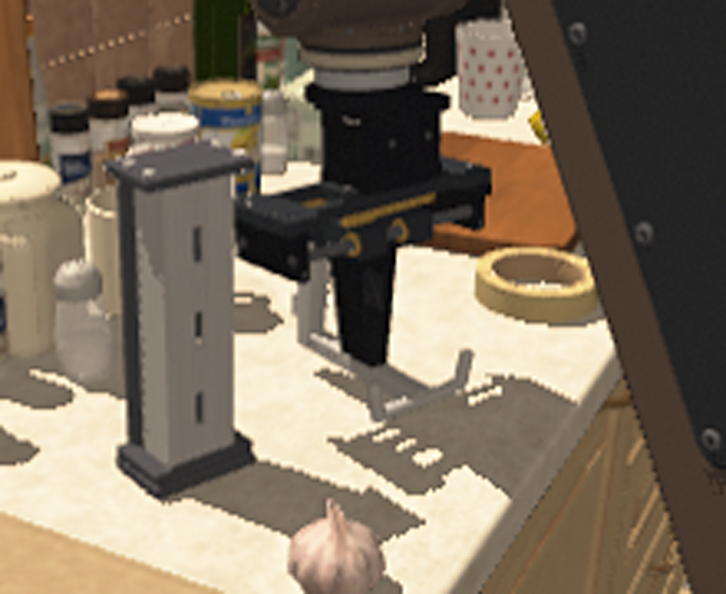

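Call:
{"fn": "arm_command", "kwargs": {"motion": [-1,0,0.7,10,0,0,0,-1,0,1.2,17,0,0,0,-1,0,1.3,18.5,0,0,0,-1,0,1.4,19.5,0,0,0,-1,0,1.4,19.5,0,0,0]}}

```text
t: 18.45
eef_pos: [410.3, -314.8, 21.2]
tcp_rot: [-3.069, 0.0, 0.895]
ft_force: [-0.3, -1.1, -3.4]
opening: 0.167
```

```bash
python3 st.py
```

```text
t 18.45 pos stand x 19.45 y -155.26 z 21.19 F x 0.4 y -1.0 z -3.4 rpy [-175.81    0.     51.28] M [ 0.05 -0.15 -0.  ] op 0.167
```

Call:
{"fn": "arm_command", "kwargs": {"motion": [-1,0,0,0.5,0,0,0,-1,0,0,0.8,0,0,0,-1,0,0,0.8,0,0,0,0,0,0,0.8,0,0,0,0,0,0,0.8,0,0,0,0,0,0,0.8,0,0,0,0,0,0,0.8,0,0,0,0,0,0,0.8,0,0,0]}}

```text
t: 19.25
eef_pos: [410.2, -314.8, 20.4]
tcp_rot: [-3.069, 0.0, 0.895]
ft_force: [-0.3, -0.2, 0.3]
opening: 0.491
```

```bash
python3 st.py; python3 - <<'E'
from h import *
for v in((0,0,60),(0,0,110),(-30,0,110)):dl(*v)
E
```

```text
t 19.25 pos stand x 19.38 y -155.23 z 20.37 F x -0.1 y -0.3 z 0.3 rpy [-175.82    0.     51.28] M [ 0.02 -0.2  -0.02] op 0.491
(0, 0, 60) -> [ -0.   -4.4 -59.8]
(0, 0, 110) -> [  -0.    -8.  -109.7]
(-30, 0, 110) -> [  -0.   -37.9 -107.5]
```

Call:
{"fn": "arm_command", "kwargs": {"motion": [0,0,-2.2,-30,0,0,0,0,0,-5,-70,0,0,0,0,0,-8,-110,0,0,0,0,0,4.9,-111.6,-8,0,0,0,0,4.9,-111.6,-16,0,0,0,0,4.9,-111.6,-24,0,0,0,0,4.9,-111.6,-32,0,0,0,0,4.9,-111.6,-34.2,0,0,0,0,4.9,-111.6,-34.2,0,0,0,0,4.9,-111.6,-34.2,0,0]}}

```text
t: 20.25
eef_pos: [422.0, -323.2, 135.5]
tcp_rot: [2.623, -0.0, 0.886]
ft_force: [-1.2, -3.7, 0.7]
opening: 0.497
```

```bash
python3 st.py; python3 - <<'E'
from st import *
s=env.state();print(s['joints'])
p,d=env.read_camera('side');cv2.imwrite('pics/side8.png',cv2.resize(p[100:280,180:400,::-1],None,fx=3.3,fy=3.3,interpolation=cv2.INTER_CUBIC))
P,uv=cloud('side',d);X=(P[:,:2]-a)@n;Y=(P[:,:2]-a)@t+155.2;Z=P[:,2]
k=(abs(Y)<9)&(X>40)&(X<95)&(Z>20)&(Z<105)
for lo in range(20,105,10):
    m=k&(Z>=lo)&(Z<lo+10)
    if m.sum()>3: print(lo,m.sum(),np.percentile(X[m],[3,50,97]),np.percentile(Y[m],[3,50,97]))
k=(abs(Y)<60)&(X>-55)&(X<-25)&(Z>2)&(Z<40);print('bar X',np.percentile(X[k],[3,50,97]),np.percentile(Y[k],[2,98]))
k=(abs(Y)<9)&(X>-30)&(X<0)&(Z>11)&(Z<20);print('arm Y',np.percentile(Y[k],[2,50,98]),np.median(Z[k]))
dl(40,0,-69.5)
E
```

```text
t 20.25 pos stand x 33.81 y -154.42 z 135.49 F x 1.4 y -3.7 z 0.7 rpy [150.31  -0.    50.78] M [-0.59  0.66  0.84] op 0.497
[-0.81  0.37  2.22  1.01  0.07 -2.69]
20 27 [68.59 71.35 93.39] [-4.37  4.56  8.81]
30 27 [68.25 71.07 93.26] [-6.1   4.38  8.84]
40 28 [69.36 70.99 81.23] [-5.46  4.84  8.94]
50 35 [40.66 70.46 81.43] [-5.6   4.55  8.96]
60 39 [42.76 68.83 84.16] [-3.17  3.27  8.86]
70 40 [50.89 67.45 85.79] [-1.38  4.3   8.88]
80 31 [59.58 69.05 91.11] [-1.07  5.21  8.66]
90 31 [66.94 71.2  83.05] [-3.46  4.47  8.87]
100 12 [70.5  77.12 84.25] [-4.37  2.64  7.59]
bar X [-44.99 -41.96 -26.54] [-41.09  47.83]
arm Y [-5.35  2.09  8.32] 14.283209253739727
(40, 0, -69.5) -> [ 0.5  0.3 80.2]
```

View pics/side8.png

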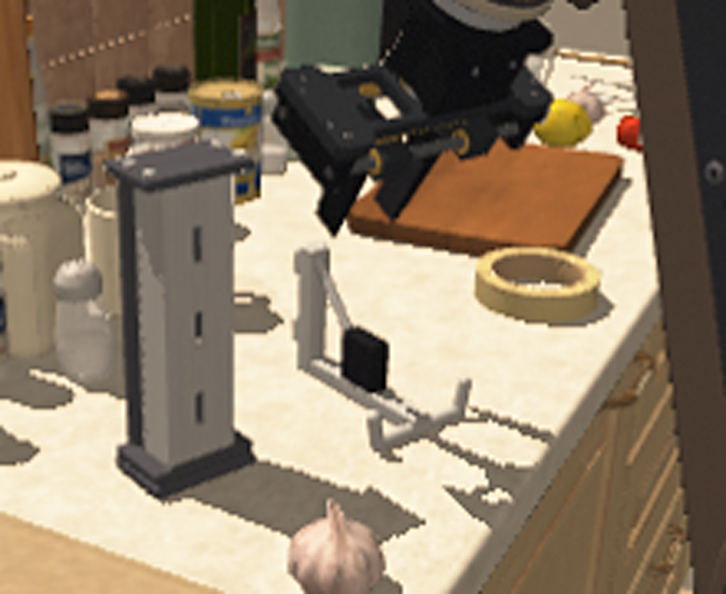

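```bash
cat >> h.py <<'E'
def gop(x,y,z,tilt,yaw=51.3):
    a=np.array([492.2,-181.5]);n=np.array([.7803,-.6253]);t=np.array([.6253,.7803])
    s=env.state();R=Rt(s);G=Ro.from_euler('xyz',[np.pi,0,np.radians(yaw)])*Ro.from_rotvec([-np.radians(tilt),0,0])
    w=np.r_[a+x*n+y*t,z]
    print('delta',np.round(R.inv().apply(w-s['eef_pos']),1),'rot',np.round(np.degrees((R.inv()*G).as_rotvec()),1),'final fwd in tool z',)
E
python3 - <<'E'
from h import *
gop(51.2,-155,140,15)
E
```

```text
delta [ 0.5 18.3  4.8] rot [14.7  0.1 -2.1] final fwd in tool z
```

Call:
{"fn": "arm_command", "kwargs": {"motion": [0,0,9,2,7,0,0,0,0,18,4.8,14.7,0,0,0,0,18,4.8,14.7,0,0,0,0,18,4.8,14.7,0,0,0,0,18,4.8,14.7,0,0]}}

```text
t: 20.8
eef_pos: [436.4, -336.2, 140.8]
tcp_rot: [2.883, 0.009, 0.896]
ft_force: [0.7, -0.4, 0.1]
opening: 0.498
```

```bash
python3 st.py; python3 - <<'E'
from h import *
print(env.state()['joints'])
gop(51.2,-155,140,15)
gop(70.6,-155,67.6,15)
E
```

```text
t 20.80 pos stand x 53.18 y -155.61 z 140.80 F x 0.8 y 0.1 z 0.1 rpy [165.2    0.51  51.35] M [ 0.11 -0.06  0.03] op 0.498
[-0.78630196  0.40524544  1.99539037  0.04301041  0.483653   -1.71918954]
delta [ 0.6 -2.1  0.3] rot [-0.2  0.5  0.2] final fwd in tool z
delta [ 1.3 -1.9 75.2] rot [-0.2  0.5  0.2] final fwd in tool z
```

Call:
{"fn": "arm_command", "kwargs": {"motion": [0,1,-2,20,-0.2,0.5,0.2,0,1.2,-2,45,-0.2,0.5,0.2,0,1.2,-2,65,-0.2,0.5,0.2,0,1.2,-2,75,-0.2,0.5,0.2,0,1.2,-2,75,-0.2,0.5,0.2,0,1.2,-2,75,-0.2,0.5,0.2]}}

```text
t: 21.4
eef_pos: [450.6, -344.5, 67.5]
tcp_rot: [2.878, -0.006, 0.894]
ft_force: [-0.3, 0.0, -0.0]
opening: 0.5
```

```bash
python3 st.py; python3 - <<'E'
from h import *
print(env.state()['joints'])
p,d=env.read_camera('side');cv2.imwrite('pics/side9.png',cv2.resize(p[100:280,180:400,::-1],None,fx=3.3,fy=3.3,interpolation=cv2.INTER_CUBIC))
gop(70.6,-155,67.6,15)
E
```

```text
t 21.40 pos stand x 69.49 y -153.19 z 67.52 F x -0.2 y -0.2 z -0.0 rpy [164.88  -0.36  51.2 ] M [ 0.15 -0.07 -0.02] op 0.500
[-0.78571875  0.54561087  2.02093598  0.11081968  0.31498782 -1.77944296]
delta [-1.8  0.9  0.5] rot [ 0.2 -0.3 -0.2] final fwd in tool z
```

View pics/side9.png

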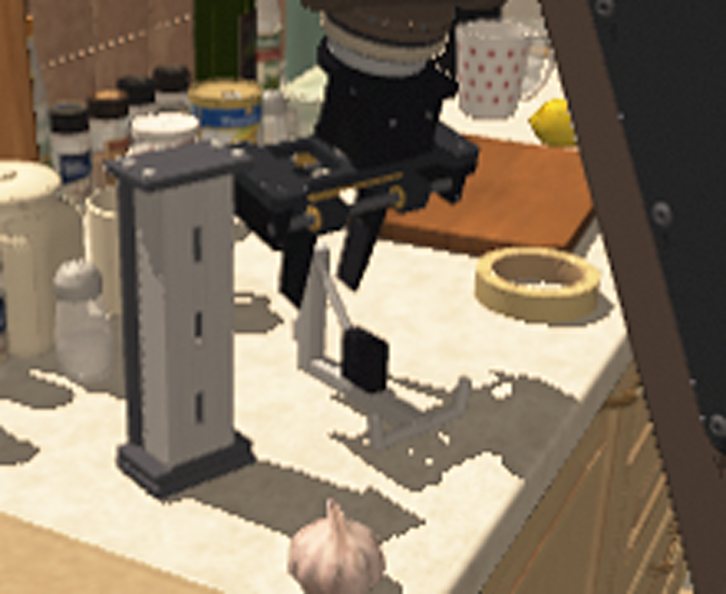

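Call:
{"fn": "arm_command", "kwargs": {"motion": [0,-1.8,0.9,0.5,0.2,-0.3,-0.2,0,-1.8,0.9,0.5,0.2,-0.3,-0.2,-1,-1.8,0.9,0.5,0.2,-0.3,-0.2,-1,-1.8,0.9,0.5,0.2,-0.3,-0.2,-1,-1.8,0.9,0.5,0.2,-0.3,-0.2,-1,-1.8,0.9,0.5,0.2,-0.3,-0.2,-1,-1.8,0.9,0.5,0.2,-0.3,-0.2,-1,-1.8,0.9,0.5,0.2,-0.3,-0.2,-1,-1.8,0.9,0.5,0.2,-0.3,-0.2,-1,-1.8,0.9,0.5,0.2,-0.3,-0.2]}}

```text
t: 22.45
eef_pos: [450.3, -346.4, 66.8]
tcp_rot: [2.881, -0.001, 0.894]
ft_force: [-0.4, -0.1, 0.5]
opening: 0.167
```

```bash
python3 st.py; python3 - <<'E'
from h import *
dl(0,0,80);dl(-109,0,80);dl(-109,153,80)
E
```

```text
t 22.45 pos stand x 70.43 y -154.89 z 66.83 F x -0.3 y -0.3 z 0.5 rpy [165.07  -0.06  51.24] M [0.06 0.02 0.04] op 0.167
(0, 0, 80) -> [  0.1  20.6 -77.3]
(-109, 0, 80) -> [  -0.   -84.7 -105.4]
(-109, 153, 80) -> [ 153.   -84.9 -105.3]
```

Call:
{"fn": "arm_command", "kwargs": {"motion": [-1,0,2.6,-9.7,0,0,0,-1,0,10,-38,0,0,0,-1,0,20.6,-77.3,0,0,0,-1,0,0,-83,0,0,0,-1,0,-35,-92,0,0,0,-1,0,-70,-101.5,0,0,0,-1,0,-84.7,-105.3,0,0,0,-1,0,-84.7,-105.3,0,0,0,-1,20,-84.7,-105.3,0,0,0,-1,60,-84.7,-105.3,0,0,0,-1,100,-84.7,-105.3,0,0,0,-1,135,-84.8,-105.3,0,0,0,-1,152.6,-84.9,-105.3,0,0,0,-1,152.6,-84.9,-105.3,0,0,0,-1,152.6,-84.9,-105.3,0,0,0,-1,152.6,-84.9,-105.3,0,0,0]}}

```text
t: 24.05
eef_pos: [460.6, -159.8, 146.9]
tcp_rot: [2.881, -0.001, 0.894]
ft_force: [-0.2, -0.6, -3.9]
opening: 0.167
```

```bash
python3 tilt.py; python3 - <<'E'
from h import *
print(env.state()['joints'])
p,d=env.read_camera('side');cv2.imwrite('pics/side10.png',cv2.resize(p[100:280,180:400,::-1],None,fx=3.3,fy=3.3,interpolation=cv2.INTER_CUBIC))
E
```

```text
t 24.05 pos stand x -38.25 y -2.81 z 146.90 F x 0.2 y -0.6 z -3.9 rpy [165.07  -0.05  51.2 ] M [ 0.11 -0.03  0.04] op 0.167
[[-127.5  -122.5  -117.5  -112.5  -107.5   -42.5   -37.5 ]
 [  93.73   94.23   94.23   94.03  101.04   94.9   101.7 ]]
tilt deg 2.6183990440777802 arm top z at x=-1.4-67+..: [ 97.51 100.56]
[-0.43568344  0.32408886  2.1227957  -0.14180648  0.4450801  -1.20832299]
```

View pics/side10.png

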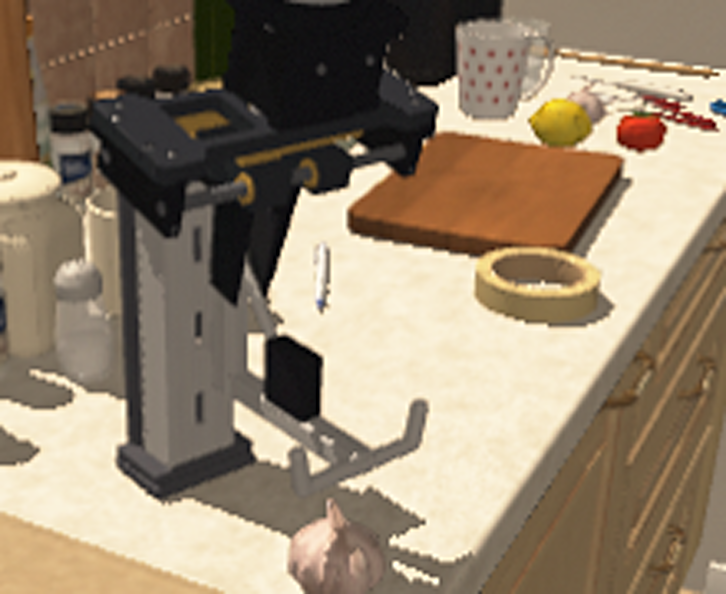

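Call:
{"fn": "arm_command", "kwargs": {"motion": [-1,0.5,3,0.8,0.3,0,0,-1,0.5,6,1.6,0.5,0,0,-1,0.5,8.7,2.3,0.5,0,0,-1,0.5,8.7,2.3,0.5,0,0,-1,0.5,8.7,2.3,0.5,0,0]}}

```text
t: 24.65
eef_pos: [468.0, -164.5, 146.8]
tcp_rot: [2.89, -0.001, 0.894]
ft_force: [-0.4, 0.9, -4.3]
opening: 0.165
```

```bash
python3 st.py
```

```text
t 24.65 pos stand x -29.56 y -1.87 z 146.80 F x -0.9 y 0.5 z -4.3 rpy [165.58  -0.06  51.23] M [ 0.16 -0.01 -0.02] op 0.165
```

Call:
{"fn": "arm_command", "kwargs": {"motion": [-1,0,1,0.3,0,0,0,-1,0,2,0.5,0,0,0,-1,0,3,0.8,0,0,0,-1,0,3,0.8,0,0,0]}}

```text
t: 25.05
eef_pos: [470.5, -166.4, 146.9]
tcp_rot: [2.89, -0.001, 0.894]
ft_force: [-1.1, -0.2, -3.9]
opening: 0.168
```

```bash
python3 st.py
```

```text
t 25.05 pos stand x -26.34 y -1.77 z 146.86 F x -0.7 y -0.8 z -3.9 rpy [165.56  -0.06  51.24] M [ 0.19 -0.05 -0.  ] op 0.168
```

Call:
{"fn": "arm_command", "kwargs": {"motion": [-1,-0.5,0,0,0,0,0,-1,-0.5,1,0.3,0,0,0,-1,-0.5,2,0.5,0,0,0,-1,-0.5,2,0.5,0,0,0]}}

```text
t: 25.45
eef_pos: [471.8, -168.1, 146.9]
tcp_rot: [2.89, -0.001, 0.894]
ft_force: [-0.0, 0.2, -3.4]
opening: 0.167
```

```bash
python3 st.py
```

```text
t 25.45 pos stand x -24.26 y -2.30 z 146.88 F x -0.2 y 0.2 z -3.4 rpy [165.56  -0.06  51.23] M [0.16 0.   0.  ] op 0.167
```

Call:
{"fn": "arm_command", "kwargs": {"motion": [-1,0,1,0.3,0,0,0,-1,0,2,0.5,0,0,0,-1,0,3,0.8,0,0,0,-1,0,3,0.8,0,0,0]}}

```text
t: 25.85
eef_pos: [474.2, -170.0, 146.8]
tcp_rot: [2.89, -0.001, 0.894]
ft_force: [-0.1, 0.1, -3.6]
opening: 0.162
```

```bash
python3 st.py
```

```text
t 25.85 pos stand x -21.17 y -2.29 z 146.81 F x -0.2 y 0.0 z -3.6 rpy [165.57  -0.06  51.23] M [ 0.18 -0.02  0.01] op 0.162
```

In the slots with no side load, so I'll continue to flush.

Call:
{"fn": "arm_command", "kwargs": {"motion": [-1,0,1,0.3,0,0,0,-1,0,2,0.5,0,0,0,-1,0,3,0.8,0,0,0,-1,0,4,1.1,0,0,0,-1,0,4,1.1,0,0,0]}}

```text
t: 26.35
eef_pos: [477.5, -172.6, 146.8]
tcp_rot: [2.89, -0.001, 0.894]
ft_force: [-0.7, -0.1, -3.8]
opening: 0.164
```

```bash
python3 st.py
```

```text
t 26.35 pos stand x -17.02 y -2.30 z 146.75 F x -0.5 y -0.5 z -3.8 rpy [165.57  -0.06  51.24] M [ 0.15 -0.05 -0.01] op 0.164
```

Call:
{"fn": "arm_command", "kwargs": {"motion": [-1,0,0.5,0.1,0,0,0,-1,0,1,0.3,0,0,0,-1,0,1.5,0.4,0,0,0,-1,0,1.5,0.4,0,0,0]}}

```text
t: 26.75
eef_pos: [478.3, -173.3, 146.6]
tcp_rot: [2.891, -0.001, 0.894]
ft_force: [-1.7, 3.1, -3.2]
opening: 0.16
```

```bash
python3 st.py
```

```text
t 26.75 pos stand x -16.00 y -2.34 z 146.64 F x -3.3 y 1.4 z -3.2 rpy [165.62  -0.05  51.24] M [0.46 0.31 0.01] op 0.160
```

Call:
{"fn": "arm_command", "kwargs": {"motion": [-1,0,0.4,0.1,0,0,0,-1,0,0.8,0.2,0,0,0,-1,0,0.8,0.2,0,0,0]}}

```text
t: 27.05
eef_pos: [478.3, -173.4, 146.5]
tcp_rot: [2.892, -0.001, 0.894]
ft_force: [-5.8, 5.8, 0.5]
opening: 0.165
```

```bash
python3 st.py; python3 - <<'E'
from h import *
dl(0,0,-1)
p,d=env.read_camera('side');cv2.imwrite('pics/side11.png',cv2.resize(p[110:250,200:330,::-1],None,fx=4.2,fy=4.2,interpolation=cv2.INTER_CUBIC))
E
```

```text
t 27.05 pos stand x -15.94 y -2.39 z 146.50 F x -8.2 y 0.8 z 0.5 rpy [165.7   -0.03  51.24] M [0.83 0.75 0.09] op 0.165
(0, 0, -1) -> [-0.  -0.2  1. ]
```

View pics/side11.png

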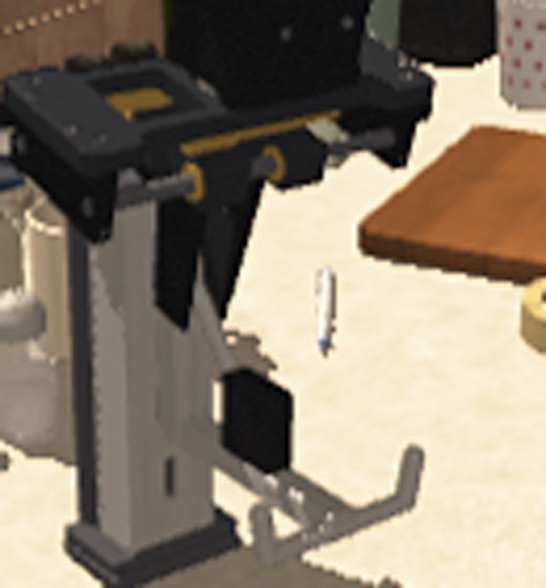

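Call:
{"fn": "arm_command", "kwargs": {"motion": [-1,0,-0.6,0.4,0,0,0,-1,0,-0.8,0.9,0,0,0,-1,0,-0.9,1.4,0,0,0,-1,0,-1,1.9,0,0,0,-1,0,-1,1.9,0,0,0]}}

```text
t: 27.6
eef_pos: [478.3, -173.4, 144.5]
tcp_rot: [2.891, -0.001, 0.894]
ft_force: [-4.9, 3.5, -1.5]
opening: 0.166
```

```bash
python3 st.py
```

```text
t 27.60 pos stand x -15.96 y -2.38 z 144.48 F x -6.0 y -0.4 z -1.5 rpy [165.65  -0.04  51.24] M [ 0.6   0.51 -0.  ] op 0.166
```

Call:
{"fn": "arm_command", "kwargs": {"motion": [-1,0,-0.1,0.5,0,0,0,-1,0,-0.2,1,0,0,0,-1,0,-0.4,1.5,0,0,0,-1,0,-0.4,1.5,0,0,0]}}

```text
t: 28.0
eef_pos: [478.2, -173.4, 142.9]
tcp_rot: [2.891, -0.001, 0.894]
ft_force: [-4.5, 3.3, -1.8]
opening: 0.165
```

```bash
python3 st.py
```

```text
t 28.00 pos stand x -15.97 y -2.40 z 142.91 F x -5.6 y -0.3 z -1.8 rpy [165.65  -0.04  51.24] M [ 0.63  0.53 -0.01] op 0.165
```

Call:
{"fn": "arm_command", "kwargs": {"motion": [-1,0,-0.1,0.5,0,0,0,-1,0,-0.2,1,0,0,0,-1,0,-0.2,1,0,0,0]}}

```text
t: 28.3
eef_pos: [478.3, -173.4, 142.4]
tcp_rot: [2.89, -0.001, 0.894]
ft_force: [-8.3, 5.6, 7.1]
opening: 0.165
```

```bash
python3 st.py
```

```text
t 28.30 pos stand x -15.92 y -2.37 z 142.40 F x -10.0 y -0.8 z 7.1 rpy [165.61  -0.05  51.24] M [ 0.66  0.77 -0.04] op 0.165
```

Call:
{"fn": "arm_command", "kwargs": {"motion": [-1,0,-0.3,0.5,0,0,0,-1,0,-0.5,1,0,0,0,-1,0,-0.5,1,0,0,0]}}

```text
t: 28.6
eef_pos: [478.3, -173.3, 141.5]
tcp_rot: [2.89, -0.001, 0.894]
ft_force: [-6.9, 4.9, 8.0]
opening: 0.167
```

```bash
python3 st.py
```

```text
t 28.60 pos stand x -15.94 y -2.32 z 141.48 F x -8.4 y -0.5 z 8.0 rpy [165.58  -0.05  51.25] M [ 0.52  0.69 -0.  ] op 0.167
```

Call:
{"fn": "arm_command", "kwargs": {"motion": [-1,0,-0.3,0.5,0,0,0,-1,0,-0.5,1,0,0,0,-1,0,-0.5,1,0,0,0]}}

```text
t: 28.9
eef_pos: [478.3, -173.3, 140.4]
tcp_rot: [2.889, -0.001, 0.894]
ft_force: [-5.4, 4.9, 7.5]
opening: 0.165
```

```bash
python3 tilt.py
```

```text
t 28.90 pos stand x -15.94 y -2.29 z 140.45 F x -7.3 y 0.5 z 7.5 rpy [165.55  -0.06  51.24] M [ 0.4   0.53 -0.05] op 0.165
[[-127.5  -122.5  -117.5  -112.5  -107.5  -102.5   -37.5   -32.5   -27.5
   -22.5 ]
 [  84.21   88.39   88.27   88.43   88.18   88.85   88.97   88.58   88.19
    88.04]]
tilt deg 0.6280966643543416 arm top z at x=-1.4-67+..: [88.15 88.88]
```

Now it sinks level against about 8 to 11 N, so the catch is moving. I'll continue pressing.

Call:
{"fn": "arm_command", "kwargs": {"motion": [-1,0,-0.1,0.5,0,0,0,-1,0,-0.3,1,0,0,0,-1,0,-0.4,1.5,0,0,0,-1,0,-0.5,2,0,0,0,-1,0,-0.6,2.5,0,0,0,-1,0,-0.7,3,0,0,0,-1,0,-0.7,3,0,0,0]}}

```text
t: 29.65
eef_pos: [478.3, -173.4, 137.3]
tcp_rot: [2.89, -0.001, 0.894]
ft_force: [-7.0, 4.5, 6.4]
opening: 0.168
```

```bash
python3 st.py
```

```text
t 29.65 pos stand x -15.93 y -2.33 z 137.34 F x -8.3 y -0.8 z 6.4 rpy [165.56  -0.06  51.24] M [ 0.5   0.63 -0.09] op 0.168
```

Call:
{"fn": "arm_command", "kwargs": {"motion": [-1,0,-0.1,0.5,0,0,0,-1,0,-0.3,1,0,0,0,-1,0,-0.4,1.5,0,0,0,-1,0,-0.5,2,0,0,0,-1,0,-0.5,2,0,0,0]}}

```text
t: 30.15
eef_pos: [478.3, -173.3, 135.3]
tcp_rot: [2.89, -0.001, 0.894]
ft_force: [-6.8, 4.6, 7.0]
opening: 0.164
```

```bash
python3 st.py
```

```text
t 30.15 pos stand x -15.92 y -2.30 z 135.29 F x -8.2 y -0.7 z 7.0 rpy [165.56  -0.06  51.24] M [ 0.51  0.62 -0.05] op 0.164
```

Call:
{"fn": "arm_command", "kwargs": {"motion": [-1,0,-0.1,0.5,0,0,0,-1,0,-0.3,1,0,0,0,-1,0,-0.3,1,0,0,0]}}

```text
t: 30.45
eef_pos: [478.3, -173.3, 134.2]
tcp_rot: [2.889, -0.001, 0.894]
ft_force: [-6.6, 4.4, 7.7]
opening: 0.162
```

```bash
python3 st.py
```

```text
t 30.45 pos stand x -15.92 y -2.32 z 134.24 F x -7.9 y -0.8 z 7.7 rpy [165.56  -0.06  51.25] M [ 0.41  0.55 -0.01] op 0.162
```

Call:
{"fn": "arm_command", "kwargs": {"motion": [-1,0,-0.1,0.5,0,0,0,-1,0,-0.3,1,0,0,0,-1,0,-0.3,1,0,0,0]}}

```text
t: 30.75
eef_pos: [478.4, -173.3, 133.6]
tcp_rot: [2.889, -0.001, 0.894]
ft_force: [-9.4, 4.9, 14.4]
opening: 0.163
```

```bash
python3 st.py
```

```text
t 30.75 pos stand x -15.90 y -2.29 z 133.62 F x -10.4 y -2.1 z 14.4 rpy [165.52  -0.06  51.25] M [ 0.42  0.79 -0.05] op 0.163
```

Call:
{"fn": "arm_command", "kwargs": {"motion": [-1,0,-0.7,0,0,0,0,-1,0,-0.9,0.4,0,0,0,-1,0,-0.9,0.4,0,0,0]}}

```text
t: 31.05
eef_pos: [478.4, -173.3, 133.6]
tcp_rot: [2.887, -0.001, 0.894]
ft_force: [-8.4, 3.6, 17.1]
opening: 0.168
```

```bash
python3 tilt.py
```

```text
t 31.05 pos stand x -15.92 y -2.27 z 133.55 F x -8.9 y -2.4 z 17.1 rpy [165.41  -0.08  51.25] M [-0.02  0.61 -0.16] op 0.168
[[-127.5  -122.5  -117.5  -112.5  -107.5  -102.5   -42.5   -32.5   -27.5
   -22.5 ]
 [  78.14   81.33   81.85   81.1    81.28   81.37   81.26   81.74   81.58
    81.54]]
tilt deg 0.5871650975006866 arm top z at x=-1.4-67+..: [81.26 81.94]
```

Call:
{"fn": "arm_command", "kwargs": {"motion": [-1,0,-0.5,-0.8,0,0,0,-1,0,-1,-1.6,0,0,0,-1,0,-1,-1.6,0,0,0]}}

```text
t: 31.4
eef_pos: [477.3, -172.3, 133.7]
tcp_rot: [2.889, -0.001, 0.894]
ft_force: [-1.7, 0.6, 3.9]
opening: 0.168
```

```bash
python3 st.py
```

```text
t 31.40 pos stand x -17.40 y -2.16 z 133.70 F x -1.7 y -0.7 z 3.9 rpy [165.5   -0.08  51.24] M [-0.11 -0.13  0.03] op 0.168
```

Call:
{"fn": "arm_command", "kwargs": {"motion": [-1,0,0.8,0.2,0,0,0,-1,0,1.6,0.4,0,0,0,-1,0,1.6,0.4,0,0,0]}}

```text
t: 31.7
eef_pos: [477.8, -172.8, 133.7]
tcp_rot: [2.89, -0.001, 0.894]
ft_force: [-5.7, 4.6, 10.9]
opening: 0.164
```

```bash
python3 st.py
```

```text
t 31.70 pos stand x -16.64 y -2.22 z 133.72 F x -7.3 y 0.1 z 10.9 rpy [165.6   -0.06  51.24] M [ 0.51  0.4  -0.01] op 0.164
```

Call:
{"fn": "arm_command", "kwargs": {"motion": [-0.9,0,0,0,0,0,0,-0.75,0,0,0,0,0,0,-0.6,0,0,0,0,0,0,-0.55,0,0,0,0,0,0,-0.55,0,0,0,0,0,0,-0.55,0,0,0,0,0,0]}}

```text
t: 32.3
eef_pos: [478.2, -173.2, 133.2]
tcp_rot: [2.89, -0.001, 0.894]
ft_force: [0.1, -0.0, 0.3]
opening: 0.223
```

```bash
python3 tilt.py; python3 - <<'E'
from h import *
dl(-20,0,0);dl(-20,0,70);dl(-40,0,120)
E
```

```text
t 32.30 pos stand x -16.12 y -2.31 z 133.25 F x 0.1 y 0.0 z 0.3 rpy [165.58  -0.06  51.23] M [ 0.11 -0.03  0.  ] op 0.223
[[-127.5  -122.5  -117.5  -112.5  -107.5  -102.5   -37.5   -32.5   -27.5
   -22.5 ]
 [  74.93   79.03   78.99   79.33   79.35   79.13   80.83   81.42   80.96
    80.65]]
tilt deg 1.8055486877197178 arm top z at x=-1.4-67+..: [79.87 81.97]
(-20, 0, 0) -> [ -0.  -19.4  -5. ]
(-20, 0, 70) -> [  0.   -1.9 -72.8]
(-40, 0, 120) -> [ 1.000e-01 -8.800e+00 -1.262e+02]
```

Call:
{"fn": "arm_command", "kwargs": {"motion": [-0.55,0,-5,-1.3,0,0,0,-0.55,0,-12,-3,0,0,0,-0.55,0,-19.4,-5,0,0,0,-0.55,0,-15,-25,0,0,0,-0.55,0,-5,-60,0,0,0,-0.55,0,-5,-100,0,0,0,-0.55,0,-8.8,-126,0,0,0,-0.55,0,-40,-134,0,0,0,-0.55,0,-40,-134,0,0,0,-0.55,0,-40,-134,0,0,0]}}

```text
t: 33.35
eef_pos: [421.5, -127.7, 253.4]
tcp_rot: [2.889, -0.001, 0.895]
ft_force: [0.7, -0.3, -0.0]
opening: 0.227
```

```bash
python3 tilt.py; python3 - <<'E'
from st import *
p,d=env.read_camera('side');cv2.imwrite('pics/side12.png',cv2.resize(p[110:260,190:330,::-1],None,fx=4,fy=4,interpolation=cv2.INTER_CUBIC))
for l in('heel','tab','seat'): print(l,env.spot_point('side',l)[:2])
P,uv=cloud('side',d);X=(P[:,:2]-a)@n;Y=(P[:,:2]-a)@t+2.2;Z=P[:,2]
k=(abs(Y)<9)&(X>-40)&(X<-1)&(Z>85)&(Z<175)
for lo in range(85,175,10):
    m=k&(Z>=lo)&(Z<lo+10)&(Y>6)
    if m.sum()>3: print(lo,m.sum(),np.percentile(X[m],[3,50,97]))
print('spine top z',np.percentile(Z[(abs(Y)<7)&(X>-17)&(X<-5)&(Z<190)&(Z>120)],[50,90,99]))
E
```

```text
t 33.35 pos stand x -88.82 y -2.25 z 253.44 F x 0.7 y 0.2 z -0.0 rpy [165.52  -0.07  51.27] M [ 0.14 -0.03 -0.  ] op 0.227
[[-127.5  -122.5  -117.5  -112.5  -107.5  -102.5   -37.5   -32.5   -27.5
   -22.5 ]
 [  75.36   78.91   79.03   78.82   79.26   79.42   80.64   81.29   80.71
    80.57]]
tilt deg 1.6889184622707207 arm top z at x=-1.4-67+..: [79.78 81.75]
heel [{'location': [240.4, 216.1], 'confidence': 0.89}]
tab [{'location': [239.9, 203.7], 'confidence': 0.78}]
seat [{'location': [242.8, 216.5], 'confidence': 0.87}]
85 9 [-17.12 -14.06  -4.45]
95 10 [-17.8  -14.42  -2.95]
105 14 [-17.86 -12.86  -2.86]
115 10 [-18.25 -15.1   -4.02]
125 13 [-19.   -15.13  -5.64]
135 15 [-19.31 -16.16  -2.68]
145 17 [-18.68 -14.8   -3.49]
155 19 [-19.77 -15.82  -6.95]
165 9 [-17.07 -11.46  -2.21]
spine top z [159.59 167.54 167.94]
```

View pics/side12.png

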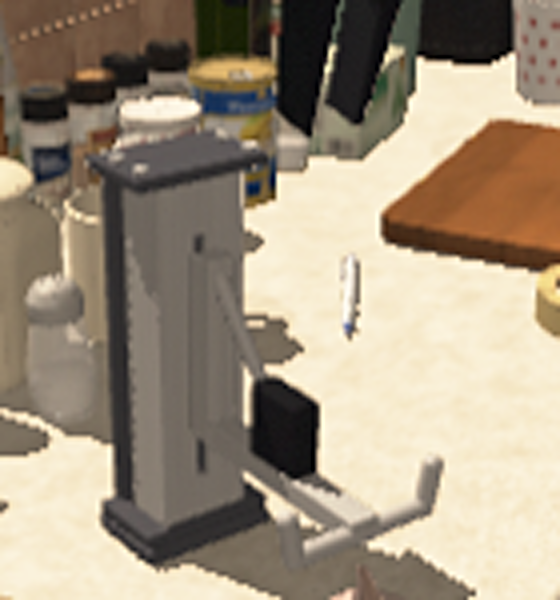

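```bash
python3 - <<'E'
from h import *
np.set_printoptions(precision=1,suppress=True)
p,d=env.read_camera('side')
for l in('salt','garlic','mug'):
    r=env.silhouettes('side',l)
    if r: print(l,r[0]['confidence'],r[0]['location'],np.median(cloud('side',d,r[0]['region'])[0],axis=0))
env.job_done();print(env.state()['t'])
E
```

```text
salt 0.58 [203.8, 200.2] [ 611.2 -286.1   44. ]
garlic 0.78 [279.9, 268.0] [383.9 -77.2  32.4]
mug 0.61 [212.5, 175.0] [ 636.1 -398.1   64.6]
the job is handed in; nothing more can be done
the job is handed in; nothing more can be done
```

The hanger arm is fitted in the upper two slots, pressed home past the catch, and hanging on its own. I handed the job in at about 33.5 s.

**How it went:**
- **First try, held by the lug:** the tabs went in about 2 mm to the side of the stand's middle and the back came flush. Pressing down tipped the arm 1–2° in the grip and the catch did not move.
- **Second try, held by the spine:** I backed out, set the arm down on the worktop and regripped it by the spine, with the tool tilted 15°. The tabs went in with almost no side force and the back came flush. It then sank level against a steady 6–8 N until the resistance rose steeply.

**Last checks:**
- **Position:** under load the heel was at about z = 67 mm, which is fully home.
- **Force:** the highest push I read was about 19–20 N, under the 2.5 kg limit. I read the force only after each move, so a short peak between readings could have gone unseen.
- **Left hanging:** after release the heel was at about 67.5 mm, and the robot was clear of everything.
- **Bystanders:** the camera showed the salt shaker, garlic and mug where they were at the start, within about 3 mm.

**Not perfect:**
- **Tilt when released:** the arm droops about 1.2–1.4° at its outer end, so the spine's top stands about 2 mm off the strip. It was flush when I pushed it in; I put the droop down to play in the hooks and did not press it again.
- **Joint limits:** while I was tilting the tool for the regrip, one wrist joint reached the end of its range (−2.69 rad) and another came close to its own. Neither read past its limit, and I backed off at once.

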